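# Shut the service stops of a shower valve with the stop key

### The arm

A 6-joint arm with a two-finger parallel gripper is mounted at the origin on the work surface. World frame = base frame: x ahead of the robot, y to its left, z up, the work surface at z = 0. Lengths are in mm, angles in rad, forces in N, time in s.
With the tool pointing down it reaches from about 275 to 1000 mm from the base axis. Payload 8.4 kg.
Tool frame: the origin (TCP) lies between the finger pads; the fingertips stand 17 mm ahead of it and the grasp point (between the pads) lies 2 mm behind it; z points along the fingers, y is the line along which they close (so a half turn about z gives the same grasp; the last joint's range is limited). The gripper opens to 85 mm and grips with 20 to 120 N. Pads are 22 mm wide; open, the fingers measure 114 mm over their backs; the gripper's body (76 mm by 85 mm) begins 54 mm behind the grasp point. The pads swing forward as they close: fully open they stand 13 mm farther back than shut.
Start: joints at [-1.318, 0.353, 1.633, -0, 1.155, -0.002], TCP at [157.531, -604.824, 248.281] pointing down, gripper open.
Joint ranges: [-2.63, 2.63], [-0.92, 2.1], [0.06, 2.66], [-1.3, 4.44], [0, 2.69], [-3.02, 3.02]. Speed limits (rad/s): [2.22, 2.22, 2.79, 3.14, 3.14, 3.14].

### API

Orientations are given as [roll, pitch, yaw] about the fixed x, y, z axes, in that order (R = Rz(yaw) Ry(pitch) Rx(roll)).
In Python, from rig import sense, grab_frame, sign_off gives the robot as it stands. The module is installed in compiled form; this text tells all that it offers.
- The arm moves only by the tool send_rows, never from a script. Its argument "moves" is a list that holds one entry, the list of rows, each a list of 7 numbers: the shift along the world's x, y, z in m, then the turn, a rotation vector about the world's x, y, z in rad, then the opening, from -1 (shut) to 1 (fully open). In form: [[[dx, dy, dz, rx, ry, rz, jaw], ...]]. A call has 1 to 10 rows; each row shifts and turns the commanded pose from where the row before left it; what a row does not reach is not made up. A row lasts 1/10 s, in which the tool goes at most 50 mm and 8.59 degrees, less where a joint would pass 70% of its speed; a pose out of reach is approached as far as the arm can. A call with a gripper value outside its range is refused whole. The fingers move at their own pace and stop on an object; "grip_force" is the grip in N (left out, the last holds). Time passes only in rows, so rows that do not move let the fingers close. It gives the time, the measured TCP pose, the force, the opening and the grip force at its end, in the units of the state.
- sense(): the state, without advancing time (a new reading comes with each control period).
- grab_frame(name): name is "scene" or "top" or "wrist"; returns a dict with "img" (420x560x3 uint8, red, green, blue), "mtx" (3x3 intrinsics, pixels), "rvec" (rotation vector, rad) and "tvec" (3), from world to camera coordinates, as OpenCV has them; the wrist camera has in their place "T_tool_cam" (4x4, takes a point from camera to tool coordinates, whose origin is the TCP and whose axes are the flange's). Camera axes: x right, y down, z forward; pixel columns grow to the right and rows downward; lengths in mm; the calibration is good to about 2 mm. A picture is of the moment at which its call begins: read the wrist's pose just before it. There is no depth.
- sign_off(): hands the job in; it is judged then, once.
The state is a dict: "clock": time; "qpos": joint angles; "qvel": joint speeds; "joint_efforts": joint torques, N m; "eef_pos": TCP position; "tcp_rot": TCP orientation; "contact_force": force on the tool from outside, world axes, zero at the start; "wrist_torque": the same for the moment, N m; "opening": opening from 0.0 (shut) to 1.0 (fully open); "grasp_force": force on a finger pad.
Only numpy, scipy, OpenCV 4.12 (cv2) and the standard library are available. Lean on these libraries where they do the work, as an engineer would, in place of code of your own. Each camera call takes 0.05 s, during which the arm holds its last target. There are 200 camera calls.

### The job

Take the flat stop key out of its wooden block and, with its blade in the slot, turn both slotted stop screws of the brass shower valve clockwise (seen from above) as far as they go, about a quarter turn, until their slots lie across the pipe. Then put the key back in the slot of its block, pushed fully down and let go, and last tip the drain lever between the screws all the way over to its other side. Leave the three loose spare parts where they are.

Things in the scene. Friction and masses are not known exactly. Their poses are not given: they have to be found in the camera images.
- valve: Brass shower valve fixed on a board 120 (x) x 230 (y) x 15 mm; the 34 mm pipe runs along y, axis 45 mm up. Origin: centre of the board's underside. Two upright round collars (54 mm outside, 44 inside, rim 84 mm up) stand at y = +78 and -78 mm; in each sits a slotted stop screw, its top 4 mm below the rim. A drain lever stands between them at x = y = 0. Does not move.
- stop_left_slot (a point): Middle of the slot's floor of the stop screw at the valve's +y end, on its turning axis, 70 mm above the table; turns with the screw. Steel head 41 mm across; the straight slot is 8 mm wide, 10 mm deep, open at both ends, and runs along this point's y axis; z is up.
- stop_right_slot (a point): The same for the equal stop screw at the valve's -y end.
- stop_left (a joint): Turn of the +y stop screw in rad: 0 = fully open (slot along the pipe, the valve's y axis), grows clockwise seen from above, hard stop at 1.6 = shut (slot across the pipe). Stays where left; takes about 0.12 N m to turn.
- stop_right (a joint): The same for the -y stop screw.
- drain_lever_tip (a point): Centre of the round tip of the drain lever, a straight round bar (grip sleeve 14 mm thick over the outer half, 9 mm below), 70 mm from its pivot; the tip moves in the valve's x-z plane.
- drain_lever_pivot (a point): Pivot of the drain lever, 88 mm above the table, at the valve's x = y = 0.
- drain_lever (a joint): Tip of the drain lever in rad: 0 = leaning 0.5 rad from upright to the valve's -x side, grows as it tips to +x, hard stop at 1.0 = leaning 0.5 rad to +x. Stays where left; about 2 N at its tip moves it.
- key_block: Dark wooden block 80 (x) x 100 (y) x 48 mm high with one slot in its top, fixed. Origin: centre of its underside.
- block_slot (a point): Centre of the slot's mouth, on the block's top, 48 mm above the table. The slot is 7 mm (x) x 32 mm (y), 40 mm deep, with a 2 mm chamfer at the mouth; z is up.
- key: Flat stop key, 80 to 170 g, at first upright in the block's slot, its axes parallel to the block's. Origin: middle of the blade's lower end; z runs up to the handle. Steel blade 4.5 mm thick (x), 28 mm wide (y), from z = 0 to 44 mm; black handle 12 mm thick (x), 38 mm wide (y), z = 44 to 100 mm. Fully down in the block its origin is 40 mm below the slot's mouth.
- star_handle: Loose clear plastic star-shaped tap handle, 60 mm across, 40 mm high; origin under its centre. Bystander.
- cross_handle: Loose chrome four-armed tap handle, 78 mm across, 40 mm high; origin under its centre. Bystander.
- cartridge: Loose brass valve cartridge standing upright, 32 mm across, 58 mm high; origin under its centre. Bystander.
There are look-alikes about, which are no part of the job. Of the things that look like the key, the smaller one is meant. There is more than one size of the key_block; the one meant has the size given above.

How it is judged:
By the outcome, as a careful person would: the job done as asked, in the order asked, and still so for the second after the job is handed in, with the robot touching nothing.
It also fails if it takes over 72 s, if anything falls off the work surface, if the arm or the gripper's body presses on something with over 40 N, if the wrist force passes 120 N, or if a joint passes its speed limit or range.

## Working session

There is one attempt and no reset: what is moved stays moved. The work goes in short steps, Python scripts to look and compute and a tool call to move; the robot and the scene stay as the last step left them, time stands still between calls to the robot, and variables do not carry over. Pictures are saved under pics/ and viewed, at most 10 in all, crops included, and the job is handed in when it is done.

Besides the shell and the picture viewer there is one more tool, called after "Call:" as name(argument=value, ...) on one line, values as JSON. send_rows: Moves the arm, as the interface text tells. Its arguments: {"type":"object","properties":{"moves":{"type":"array"},"grip_force":{"type":"number"}},"required":["moves"]}

```bash
mkdir -p pics; cat > h.py <<'E'
import numpy as np, cv2, json
from rig import sense, grab_frame
def save(n,f):
    cv2.imwrite(f'pics/{n}.png',f['img'][:,:,::-1]); np.savez(f'pics/{n}.npz',**f)
def load(n): return dict(np.load(f'pics/{n}.npz'))
def ray(f,uv):
    R=cv2.Rodrigues(f['rvec'])[0]; t=np.ravel(f['tvec'])
    p=cv2.undistortPoints(np.float64(uv).reshape(-1,1,2),f['mtx'],None).reshape(-1,2)
    return -R.T@t,(R.T@np.c_[p,np.ones(len(p))].T).T
def plane(f,uv,z):
    c,d=ray(f,uv); return c+d*((z-c[2])/d[:,2])[:,None]
def tri(obs):
    A=0;b=0
    for f,uv in obs:
        c,d=ray(f,uv);d=d[0]/np.linalg.norm(d[0]);M=np.eye(3)-np.outer(d,d);A=A+M;b=b+M@c
    return np.linalg.solve(A,b)
def proj(f,P): return cv2.projectPoints(np.float64(P).reshape(-1,1,3),f['rvec'],f['tvec'],f['mtx'],None)[0].reshape(-1,2)
E
python3 - <<'E'
from h import *
s=sense();print(s)
a=grab_frame('scene');b=grab_frame('top');save('scene',a);save('top',b)
print(a['mtx'],ray(a,[[280,210]]),ray(b,[[280,210]]))
cv2.imwrite('pics/both.png',np.vstack([a['img'],b['img']])[:,:,::-1][:, :])
E
```

```text
{'clock': 0.0, 'qpos': array([-1.31840956e+00,  3.53626180e-01,  1.63412524e+00, -5.07547909e-06,
        1.15521785e+00, -2.39877709e-03]), 'qvel': array([-0.00143232,  0.00048233, -0.00182652, -0.00140908,  0.00037207,
        0.00145075]), 'joint_efforts': array([-2.60997513e-03, -6.05261993e+01, -3.42067480e+01, -1.78769828e-04,
        9.35968099e-03, -1.58051671e-05]), 'eef_pos': array([ 157.4100309 , -604.38566098,  247.57920066]), 'tcp_rot': array([-3.14021603e+00,  1.33844397e-06,  2.54787599e-01]), 'contact_force': array([ 0.28410664,  0.18398598, -0.14401586]), 'wrist_torque': array([-0.0747838 ,  0.0478615 , -0.00922898]), 'grasp_force': 0.0, 'opening': 0.9983006494552873}
[[413.40196164   0.         278.0125791 ]
 [  0.         413.40196164 208.66195987]
 [  0.           0.           1.        ]] (array([1068.85162909,   67.09748185,  587.41264941]), array([[-0.72169944, -0.12481416, -0.6808854 ]])) (array([ 432.64635482,   -9.00714702, 1114.26916121]), array([[ 0.09331544, -0.02066243, -0.99544835]]))
```

View pics/scene.png

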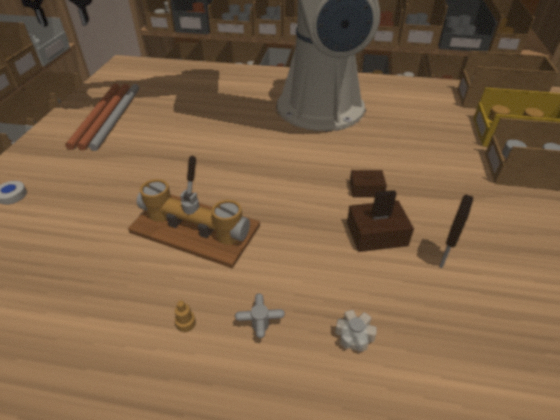

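View pics/top.png

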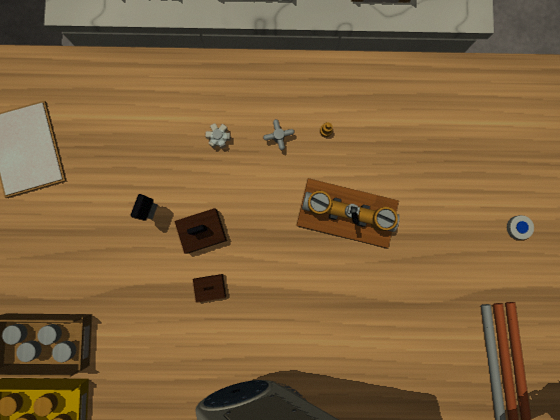

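The scene view shows the key in the large block at (380,215), a small empty block at (367,183), a larger key standing upright at (455,230), and the valve at (195,220). In the top view these are at (202,231), (210,288), (145,208) and (350,213). The key in the large block fits the description: it is the smaller key and it sits in the slot of the 80x100 block. I'll confirm this in one enlarged crop.

```bash
python3 - <<'E'
from h import *
a=load('scene');b=load('top')
def crop(f,x,y,w,h,s): return cv2.resize(f['img'][y:y+h,x:x+w,::-1],(w*s,h*s),interpolation=cv2.INTER_CUBIC)
t=crop(b,120,180,130,75,3); u=crop(b,290,170,130,75,3); v=crop(a,340,160,130,120,3) ; w=crop(a,125,150,130,120,3)
cv2.imwrite('pics/c1.png',np.vstack([np.hstack([t,u]),np.hstack([v,w])]))
# block top corners estimates & valve board from colour: rough positions
print(plane(b,[[202,231],[210,288],[145,208],[353,213],[318,202],[385,218]],60))
print(proj(b,[[300,0,0],[300,-200,0]]))
E
```

```text
[[ 480.19989964  149.27088056   60.        ]
 [ 349.98664939  127.36067745   60.        ]
 [ 531.94225885  282.85715499   60.        ]
 [ 526.71800075 -201.63838666   60.        ]
 [ 551.46931297 -119.62039053   60.        ]
 [ 515.98094998 -276.59374372   60.        ]]
[[265.58142038 307.59230571]
 [348.21620041 308.43790089]]
```

View pics/c1.png

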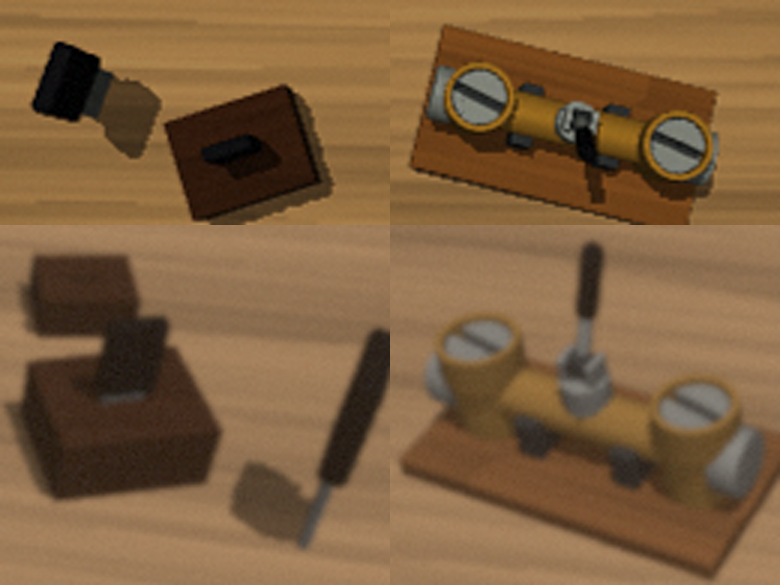

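The crop confirms it: the short key stands in the large block's slot, and the long one in the open is the look-alike. The valve frame is yawed about -0.22, with +y to the image left and the lever leaning to -x. The slots already appear about 0.28 rad clockwise of the pipe. I'll move over the valve and measure there with the wrist camera.

Call:
send_rows(moves=[[[0.034,0.04,0.012,0,0,0.095,1],[0.034,0.04,0.012,0,0,0.095,1],[0.034,0.04,0.012,0,0,0.095,1],[0.034,0.04,0.012,0,0,0.095,1],[0.034,0.04,0.012,0,0,0.095,1],[0.034,0.04,0.012,0,0,0.095,1],[0.034,0.04,0.012,0,0,0.095,1],[0.034,0.04,0.012,0,0,0.095,1],[0,0,0.0,0,0,0,1],[0,0,0,0,0,0,1]]])

```text
clock: 1.1
eef_pos: [410.6, -306.9, 337.4]
tcp_rot: [-3.142, 0.0, 1.017]
contact_force: [0.7, 0.2, 0.3]
opening: 0.997
grasp_force: 0.0
```

```bash
cat >> h.py <<'E'
from scipy.spatial.transform import Rotation as Ro
def wrist(n):
    s=sense(); f=grab_frame('wrist'); T=np.eye(4); T[:3,:3]=Ro.from_euler('xyz',s['tcp_rot']).as_matrix(); T[:3,3]=s['eef_pos']
    W=np.linalg.inv(T@f['T_tool_cam']); g=dict(img=f['img'],mtx=f['mtx'],rvec=cv2.Rodrigues(W[:3,:3])[0],tvec=W[:3,3],T=f['T_tool_cam'])
    save(n,g); return g,s
E
python3 - <<'E'
from h import *
g,s=wrist('w1'); print(s['eef_pos'],s['tcp_rot'],s['qpos'],g['T'].round(3))
print(proj(g,[[533,-198,88],[551,-120,84],[516,-277,84]]))
E
```

```text
[ 410.59480509 -306.85404522  337.36296535] [-3.14154229e+00  3.51456090e-04  1.01708284e+00] [-6.44497754e-01  9.73317987e-02  1.76115633e+00 -3.69769472e-04
  1.28312283e+00 -9.06793473e-02] [[-1.00000e-03 -9.59000e-01 -2.83000e-01  7.31930e+01]
 [ 1.00000e+00 -1.00000e-03  0.00000e+00 -3.01000e-01]
 [-0.00000e+00 -2.83000e-01  9.59000e-01 -1.25329e+02]
 [ 0.00000e+00  0.00000e+00  0.00000e+00  1.00000e+00]]
[[336.71000872  11.4943043 ]
 [309.86862212 -84.8923276 ]
 [360.63835093  98.76802315]]
```

Call:
send_rows(moves=[[[0.028,0.028,0,0,0,0,1],[0.028,0.028,0,0,0,0,1],[0.028,0.028,0,0,0,0,1],[0.028,0.028,0,0,0,0,1],[0.028,0.028,0,0,0,0,1],[0,0,0,0,0,0,1],[0,0,0,0,0,0,1]]])

```text
clock: 1.85
eef_pos: [549.6, -168.6, 336.4]
tcp_rot: [-3.14, 0.001, 1.014]
contact_force: [0.2, -0.7, 0.1]
opening: 0.999
grasp_force: 0.0
```

```bash
python3 - <<'E'
from h import *
g,s=wrist('w2'); print(s['eef_pos'],s['tcp_rot'],s['qvel'].round(3))
print(proj(g,[[533,-198,88],[551,-120,84],[516,-277,84]]))
E
```

```text
[ 549.57110176 -168.6158516   336.43152441] [-3.13994200e+00  9.79062769e-04  1.01393736e+00] [-0.022 -0.015  0.012 -0.005  0.002 -0.005]
[[287.40527639 211.8081043 ]
 [261.83369568 138.84552763]
 [311.50867628 275.50820876]]
```

View pics/w2.png

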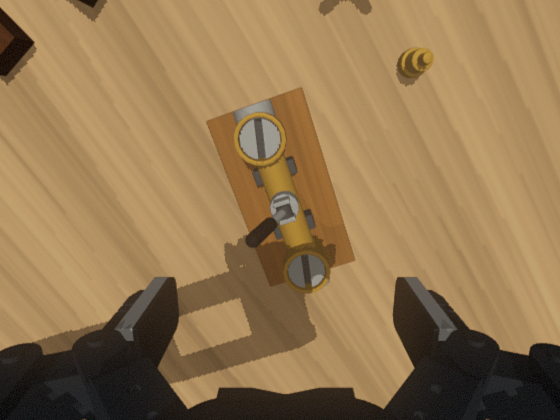

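The wrist view shows the left screw at (260,138), the right screw at (307,271), and the lever tip near (250,240). I'll segment the heads and slots, and triangulate them against the top view.

```bash
cat >> h.py <<'E'
def head(f,c,r,verbose=0):
    """centre (ring ellipse filled) and slot line pixels near pixel c"""
    hsv=cv2.cvtColor(f['img'],cv2.COLOR_RGB2HSV); m=((hsv[...,1]<70)&(hsv[...,2]>90)).astype(np.uint8)
    k=np.zeros_like(m); cv2.circle(k,tuple(map(int,c)),r,1,-1); m=m*k
    p=np.argwhere(m)[:,::-1].astype(np.float32); h=cv2.convexHull(p); (ec,ax,an)=cv2.fitEllipse(h)
    e=np.zeros_like(m); cv2.ellipse(e,(tuple(ec),(ax[0]*.86,ax[1]*.86),an),1,-1)
    gray=f['img'].mean(2); ins=gray[e>0]; th=(np.percentile(ins,5)+np.percentile(ins,70))/2
    q=np.argwhere((e>0)&(gray<th))[:,::-1].astype(np.float32)
    vx,vy,x0,y0=cv2.fitLine(q,cv2.DIST_HUBER,0,.01,.01).ravel()
    return np.array(ec),ax,np.array([[x0-vx*10,y0-vy*10],[x0+vx*10,y0+vy*10]]),len(q)
E
python3 - <<'E'
from h import *
g=load('w2');t=load('top')
for n,cw,ct in (('L',(260,138),(318,202)),('R',(307,271),(385,218))):
    C,ax,l,k=head(g,cw,22); Ct,axt,lt,kt=head(t,ct,11)
    P=plane(g,C,80)[0]; e=plane(g,l,76); d=e[1]-e[0]; et=plane(t,lt,76); dt=et[1]-et[0]
    print(n,C.round(1),np.round(ax,1),k,'|',Ct.round(1),np.round(axt,1),'plane80',P.round(1),plane(t,Ct,80)[0].round(1),'tri',tri([(g,[C]),(t,[Ct])]).round(1),
     'slot yaw',np.arctan(-d[0]/d[1]),np.arctan(-dt[0]/dt[1]),'px line mid',l.mean(0))
    print(' diam mm',ax[0]/413*(g['mtx'][0,0] and 380))
print(g['mtx'][0,0])
E
```

```text
L [259.5 138.2] [40.8 41.9] 284 | [317.9 201.6] [17.1 21.6] plane80 [ 549.  -118.3   80. ] [ 550.1 -117.2   80. ] tri [ 549.5 -117.6   83.1] slot yaw -0.46705500891197266 -0.43726601172273694 px line mid [259.38358 138.07571]
 diam mm 37.571174861732466
R [306.2 270.8] [32.5 36.3] 194 | [385.5 218.1] [17.2 17.8] plane80 [ 513.1 -270.6   80. ] [ 514.1 -272.6   80. ] tri [ 513.6 -271.7   79.6] slot yaw -0.41058969970315357 -0.41487827353170253 px line mid [305.96588 270.6654 ]
 diam mm 29.859723328966783
366.35004453341793
```

Call:
send_rows(moves=[[[-0.0087,0.0395,-0.002,0,0,0.086,1],[-0.0087,0.0395,-0.002,0,0,0.086,1],[-0.0087,0.0395,-0.002,0,0,0.086,1],[-0.0087,0.0395,-0.002,0,0,0.086,1],[-0.0087,0.0395,-0.002,0,0,0.086,1],[-0.0087,0.0395,-0.002,0,0,0.086,1],[-0.0087,0.0395,-0.002,0,0,0.086,1],[-0.0087,0.0395,-0.002,0,0,0.086,1],[-0.0087,0.0395,-0.002,0,0,0.086,1],[0,0,0,0,0,0,1]]])

```text
clock: 2.9
eef_pos: [470.8, 189.5, 319.1]
tcp_rot: [-3.141, -0.001, 1.792]
contact_force: [0.0, -0.9, 0.4]
opening: 1.0
grasp_force: 0.0
```

Call:
send_rows(moves=[[[0,0,0,0,0,0,1],[0,0,0,0,0,0,1]]])

```text
clock: 3.1
eef_pos: [472.0, 186.1, 319.4]
tcp_rot: [-3.141, 0.001, 1.786]
contact_force: [0.2, 0.3, -0.2]
opening: 1.002
grasp_force: 0.0
```

```bash
python3 - <<'E'
from h import *
g,s=wrist('w3'); print(s['eef_pos'],s['tcp_rot'],s['qvel'].round(3))
print(proj(g,[[480,149,48]]))
E
```

```text
[472.00124935 186.07292017 319.3991565 ] [-3.14144523e+00  6.36760987e-04  1.78623147e+00] [-0.007  0.    -0.001  0.003 -0.     0.001]
[[284.77873281 209.69959199]]
```

View pics/w3.png

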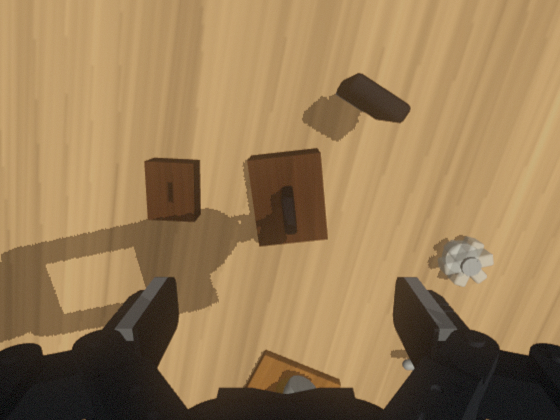

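The key's handle shows at (289,210) in the large block (top face 248–327 by 150–245). The small block is at (172,190) and the tall look-alike at (373,98).

```bash
cat >> h.py <<'E'
def comp(m,c):
    n,l,st,ce=cv2.connectedComponentsWithStats(m.astype(np.uint8),connectivity=4); k=l[c[1],c[0]]
    return (l==k).astype(np.uint8),st[k],ce[k]
E
python3 - <<'E'
from h import *
g=load('w3');t=load('top'); im=g['img'].astype(int); i2=g['img']
print('handle px',i2[210,289],'blk',i2[180,265],i2[235,300],'side',i2[200,252],i2[153,290], 'edge rows', i2[205,244:332:4].tolist())
cv2.imwrite('pics/c2.png',np.hstack([cv2.resize(i2[140:255,235:340,::-1],None,fx=5,fy=5,interpolation=cv2.INTER_CUBIC)]))
E
```

```text
handle px [56 45 37] blk [95 62 37] [100  66  39] side [116  87  58] [68 48 29] edge rows [[181, 147, 97], [134, 104, 68], [126, 97, 65], [95, 65, 37], [93, 61, 37], [88, 59, 33], [90, 57, 30], [65, 40, 25], [64, 41, 25], [65, 43, 27], [56, 45, 40], [57, 46, 37], [51, 42, 30], [97, 62, 40], [94, 60, 34], [94, 61, 41], [93, 61, 36], [94, 58, 30], [103, 69, 43], [98, 66, 41], [123, 90, 58], [196, 160, 109]]
```

View pics/c2.png

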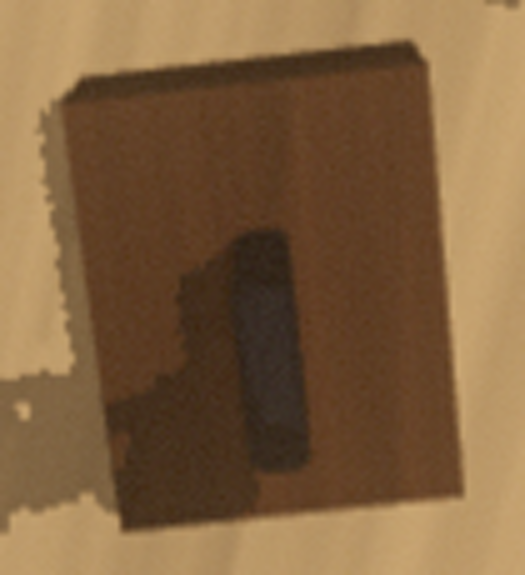

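```bash
python3 - <<'E'
from h import *
g=load('w3');t=load('top')
o=np.array([235,140]);cr=lambda p:np.array(p)/5+o
B=plane(g,cr([[63,103],[425,68],[463,495],[122,530]]),48); print(B.round(1))
print('sides',[np.linalg.norm(B[i]-B[i-1]).round(1) for i in range(4)],'centre',B.mean(0))
for i,j in((3,0),(2,1),): d=B[j]-B[i]; print('yaw',np.arctan2(-d[0],d[1]))
for i,j in((0,1),(3,2)): d=B[j]-B[i]; print('yawx',np.arctan2(d[1],d[0]))
H=plane(g,cr([[236,268],[292,265],[308,468],[252,472]]),108); print(H.round(1),H.mean(0),[np.linalg.norm(H[i]-H[i-1]).round(1) for i in range(4)])
c=proj(t,H.mean(0))
print(c, proj(t,B))
# bottom of handle in top view, measured dark mask
i=t['img'].astype(int); m=(i.sum(2)<105); M,st,ce=comp(m,tuple(c[0].round().astype(int))); print(st,ce, cv2.minAreaRect(np.argwhere(M)[:,::-1].astype(np.float32)))
E
```

```text
[[429.  194.3  48. ]
 [503.7 218.3  48. ]
 [535.6 125.3  48. ]
 [460.6 100.1  48. ]]
sides [np.float64(99.4), np.float64(78.5), np.float64(98.4), np.float64(79.2)] centre [482.21934159 159.49227525  48.        ]
yaw 0.32326881972559435
yaw 0.3305748615703752
yawx 0.31064918808184566
yawx 0.32370419908947634
[[470.8 180.3 108. ]
 [481.  183.1 108. ]
 [492.9 144.3 108. ]
 [482.4 141.2 108. ]] [481.76114265 162.22175162 108.        ] [np.float64(40.8), np.float64(10.6), np.float64(40.6), np.float64(10.9)]
[[192.91139509 229.19928132]] [[182.7823347  252.97206303]
 [173.55025726 220.84891481]
 [213.63116813 207.83620168]
 [223.5947353  239.89957617]]
[ 175  209   52   44 1531] [200.60091444 230.73285434] ((200.58203125, 230.69375610351562), (34.74443435668945, 44.573448181152344), 72.25532531738281)
```

Call:
send_rows(moves=[[[0.002,-0.005,-0.02,0,0,0.02,1],[0.002,-0.005,-0.02,0,0,0.02,1],[0.002,-0.005,-0.02,0,0,0.02,1],[0.002,-0.005,-0.02,0,0,0.02,1],[0.002,-0.006,-0.02,0,0,0.02,1],[0,0,0,0,0,0,1],[0,0,0,0,0,0,1]]])

```text
clock: 3.85
eef_pos: [482.0, 160.8, 219.7]
tcp_rot: [-3.141, 0.0, 1.886]
contact_force: [-0.2, -0.1, 0.7]
opening: 1.001
grasp_force: 0.0
```

```bash
python3 - <<'E'
from h import *
g,s=wrist('w4'); print(s['eef_pos'],s['tcp_rot'],s['qvel'].round(3))
print(proj(g,[[482,160,48],[482,160,108]]))
t=load('top')
A=cv2.resize(g['img'][90:330,140:420,::-1],None,fx=2,fy=2,interpolation=cv2.INTER_CUBIC)
b=cv2.resize(t['img'][195:265,160:240,::-1],None,fx=3,fy=3,interpolation=cv2.INTER_CUBIC)
C=np.zeros((480,800,3),np.uint8);C[:,:560]=A;C[:210,560:]=b; cv2.imwrite('pics/c3.png',C)
E
```

```text
[482.04678234 160.84105846 219.73021527] [-3.14109380e+00  2.50757816e-05  1.88599566e+00] [ 0.013 -0.017 -0.02   0.002  0.003  0.   ]
[[284.28576161 199.09435154]
 [284.01789626 220.46833239]]
```

View pics/c3.png

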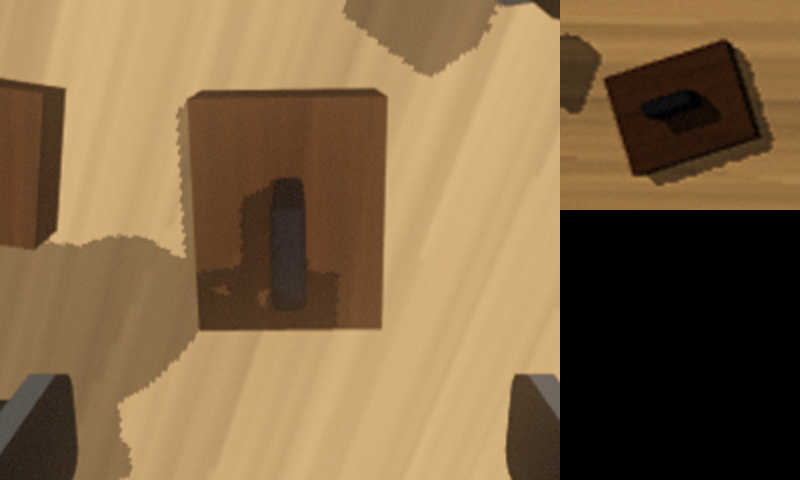

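```bash
python3 - <<'E'
from h import *
g=load('w4');w=load('w3');t=load('top')
cr=lambda p:np.array(p)/2+[140,90]
q=cr([[188,100],[387,97],[381,329],[200,329]]);B=plane(g,q,48);print(B.round(1),B.mean(0),[np.linalg.norm(B[i]-B[i-1]).round(1) for i in range(4)])
d=B[0]+B[1]-B[2]-B[3];print('yaw',np.arctan2(-d[0],d[1]))
q3=np.array([[63,103],[425,68],[463,495],[122,530]])/5+[235,140]
qt=(np.array([[632,175],[606,78],[727,41],[760,137]])-[560,0])/3+[160,195]
for i in range(4): print('tri w3w4',tri([(g,[q[i]]),(w,[q3[i]])]).round(1),'w4 top',tri([(g,[q[i]]),(t,[qt[i]])]).round(1))
H=plane(g,cr([[288.5,199],[288.5,311]]),108);print('key',H,H.mean(0))
print('near bottom edge tri',tri([(g,cr([[290,311]])),(w,[np.array([280,470])/5+[235,140]])]))
Bt=plane(t,qt,48);print('top only',Bt.mean(0))
E
```

```text
[[428.9 193.7  48. ]
 [503.9 219.4  48. ]
 [535.7 125.1  48. ]
 [460.6 100.7  48. ]] [482.29768857 159.71541123  48.        ] [np.float64(98.3), np.float64(79.3), np.float64(99.5), np.float64(79.0)]
yaw 0.32664631830783747
tri w3w4 [428.3 193.   40.6] w4 top [428.2 192.8  40.7]
tri w3w4 [501.8 219.9  63.5] w4 top [505.6 218.3  29.5]
tri w3w4 [535.1 126.1  50.6] w4 top [536.1 121.9  40.3]
tri w3w4 [460.7  94.5  34. ] w4 top [459.9  94.2  33.2]
key [[475.53667583 180.44269372 108.        ]
 [487.74242704 142.80040116 108.        ]] [481.63955144 161.62154744 108.        ]
near bottom edge tri [487.18511811 145.40308964 115.20106014]
top only [481.04247434 154.72062654  48.        ]
```

The block centre is (482.3, 159.7) with yaw 0.327, and the triangulated corner heights average about 47 mm, against 48 in the text. The key stands at about (482, 160.5). I'll descend and grip.

Call:
send_rows(moves=[[[0,0,-0.025,0,0,0.01,1],[0,0,-0.03,0,0,0,1],[0,0,-0.03,0,0,0,0.6],[0,0,-0.03,0,0,0,0.2],[0,0,-0.02,0,0,0,0],[0,0,0,0,0,0,-0.4],[0,0,0,0,0,0,-1],[0,0,0,0,0,0,-1],[0,0,0,0,0,0,-1]]], grip_force=100)

```text
clock: 4.8
eef_pos: [482.1, 161.9, 85.7]
tcp_rot: [3.14, -0.0, 1.899]
contact_force: [-4.6, -0.8, 5.5]
opening: 0.126
grasp_force: 97.9
```

Call:
send_rows(moves=[[[0,0,0,0,0,0,-1],[0,0,0,0,0,0,-1],[0,0,0,0,0,0,-1]]])

```text
clock: 5.1
eef_pos: [482.1, 161.9, 85.7]
tcp_rot: [3.141, -0.0, 1.899]
contact_force: [-4.7, -0.7, 8.4]
opening: 0.123
grasp_force: 98.3
```

```bash
python3 - <<'E'
from h import *
s=sense(); print({k:np.round(v,4) for k,v in s.items()})
E
```

```text
{'clock': np.float64(5.1), 'qpos': array([ 0.321 ,  0.3986,  2.0089,  0.    ,  0.7331, -0.0069]), 'qvel': array([-0.0005,  0.0016, -0.    ,  0.0004, -0.    ,  0.0007]), 'joint_efforts': array([-9.47000e-02, -4.95224e+01, -2.39424e+01, -6.21000e-02,
       -1.53840e+00, -2.56000e-02]), 'eef_pos': array([482.0722, 161.9003,  85.6941]), 'tcp_rot': array([ 3.1406, -0.    ,  1.8987]), 'contact_force': array([-4.7171, -0.7188,  8.4079]), 'wrist_torque': array([-0.245 ,  0.8162, -0.0082]), 'grasp_force': np.float64(98.3246), 'opening': np.float64(0.1234)}
```

Call:
send_rows(moves=[[[0,0,0.01,0,0,0,-1],[0,0,0.02,0,0,0,-1],[0,0,0.024,0,0,0,-1],[0,0,0.03,0,0,0,-1],[0,0,0.035,0,0,0,-1],[0,0,0.035,0,0,0,-1],[0.004,-0.026,0.03,0,0,-0.08,-1],[0.005,-0.03,0,0,0,-0.08,-1],[0.005,-0.03,0,0,0,-0.08,-1],[0.005,-0.03,0,0,0,-0.08,-1]]])

```text
clock: 6.1
eef_pos: [501.4, 44.8, 270.2]
tcp_rot: [3.138, -0.0, 1.576]
contact_force: [0.3, 1.2, -1.5]
opening: 0.123
grasp_force: 97.3
```

Call:
send_rows(moves=[[[0.005,-0.035,0,0,0,-0.08,-1],[0.005,-0.035,0,0,0,-0.08,-1],[0.005,-0.035,0,0,0,-0.08,-1],[0.005,-0.035,0,0,0,-0.08,-1],[0.005,-0.035,0,0,0,-0.08,-1],[0.005,-0.025,0,0,0,-0.08,-1],[0,0,0,0,0,0,-1],[0,0,0,0,0,0,-1]]])

```text
clock: 6.9
eef_pos: [530.9, -154.5, 269.2]
tcp_rot: [3.141, -0.0, 1.098]
contact_force: [1.7, 0.3, -0.3]
opening: 0.128
grasp_force: 97.4
```

```bash
python3 - <<'E'
from h import *
g,s=wrist('w5'); print(s['eef_pos'],s['tcp_rot'],s['qvel'].round(3),s['contact_force'],s['wrist_torque'])
print(proj(g,[[549.2,-118,80],[513.5,-271.5,80]]))
cv2.imwrite('pics/w5c.png',cv2.resize(g['img'][60:360,100:500,::-1],None,fx=2,fy=2))
E
```

```text
[ 530.87815087 -154.53317584  269.19770953] [ 3.14053515e+00 -4.68098464e-04  1.09847158e+00] [ 0.026 -0.006  0.016  0.005  0.002 -0.002] [ 1.74354148  0.32958688 -0.34904928] [2.81334425e-02 9.86758133e-05 2.20061822e-02]
[[284.94692933 146.84191059]
 [324.4770101  306.90189399]]
```

View pics/w5c.png

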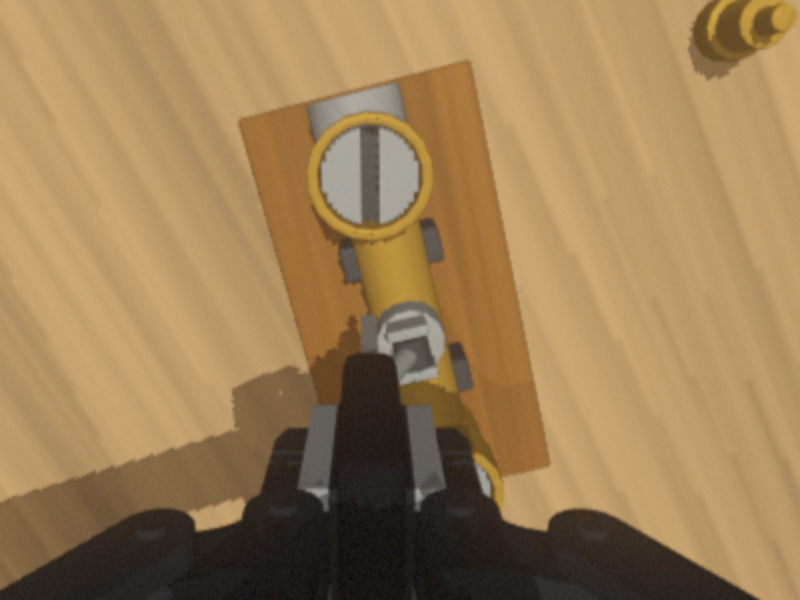

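The left screw's head is at pixel (285,147) with the slot vertical, so it is already nearly parallel to the tool. The key is held upright in the jaws.

```bash
python3 - <<'E'
from h import *
g=load('w5'); w2=load('w2')
C,ax,l,k=head(g,(285,147),28); e=plane(g,l,77);d=e[1]-e[0]
print(C,ax,k,plane(g,C,80),'slotmid',plane(g,[l.mean(0)],77),'slot yaw',np.arctan(-d[0]/d[1]),'tri w2',tri([(g,[C]),(w2,[head(w2,(260,138),22)[0]])]))
s=sense();print(s['tcp_rot'][2]-np.pi/2)
E
```

```text
[284.4586792  147.05764771] (49.355567932128906, 50.00160217285156) 411 [[ 548.74870174 -117.97217727   80.        ]] slotmid [[ 548.94502238 -118.12012913   77.        ]] slot yaw -0.4540547765260548 tri w2 [ 548.48226411 -118.44857468   75.09978644]
-0.47131485808254436
```

Call:
send_rows(moves=[[[0.009,0.018,0,0,0,0.017,-1],[0.009,0.018,0,0,0,0,-1],[0,0,-0.025,0,0,0,-1],[0,0,-0.03,0,0,0,-1],[0,0,-0.03,0,0,0,-1],[0,0,-0.015,0,0,0,-1],[0,0,0,0,0,0,-1],[0,0,0,0,0,0,-1]]])

```text
clock: 7.75
eef_pos: [549.0, -117.4, 169.1]
tcp_rot: [3.141, -0.0, 1.117]
contact_force: [0.8, -0.3, -0.9]
opening: 0.125
grasp_force: 97.4
```

```bash
python3 - <<'E'
from h import *
g,s=wrist('w6'); print(s['eef_pos'],s['tcp_rot'],s['contact_force'],s['wrist_torque'])
print(proj(g,[[548.9,-118,80]]))
cv2.imwrite('pics/w6c.png',cv2.resize(g['img'][150:350,180:400,::-1],None,fx=3,fy=3))
E
```

```text
[ 549.04869782 -117.43201672  169.11542829] [ 3.14124613e+00 -2.06752421e-04  1.11728960e+00] [ 0.75568906 -0.34549331 -0.85414545] [0.02145059 0.00129872 0.01891817]
[[285.80461263 231.42998353]]
```

View pics/w6c.png

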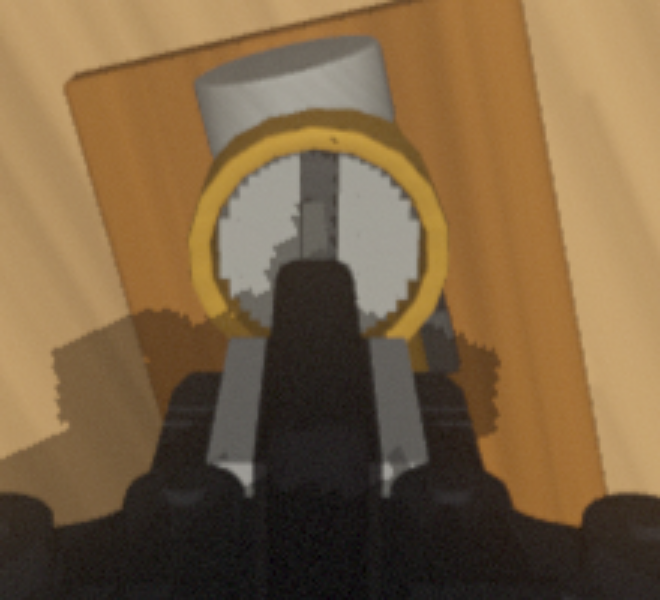

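The blade end at crop (316,225) sits over the slot (301–338), about 0.6 mm to the left. I'll shift it and descend.

Call:
send_rows(moves=[[[0.0005,-0.0006,-0.003,0,0,0,-1],[0,0,-0.004,0,0,0,-1],[0,0,-0.004,0,0,0,-1],[0,0,-0.004,0,0,0,-1],[0,0,-0.004,0,0,0,-1],[0,0,0,0,0,0,-1],[0,0,0,0,0,0,-1]]])

```text
clock: 8.5
eef_pos: [549.2, -118.8, 149.2]
tcp_rot: [-3.141, 0.0, 1.116]
contact_force: [-0.5, 0.4, -1.3]
opening: 0.126
grasp_force: 97.4
```

Call:
send_rows(moves=[[[0,0,0,0,0,-0.1,-1],[0,0,0,0,0,-0.1,-1],[0,0,0,0,0,-0.1,-1],[0,0,0,0,0,-0.1,-1],[0,0,0,0,0,-0.1,-1],[0,0,0,0,0,-0.1,-1],[0,0,0,0,0,-0.1,-1],[0,0,0,0,0,-0.1,-1],[0,0,0,0,0,-0.1,-1],[0,0,0,0,0,-0.1,-1]]])

```text
clock: 9.5
eef_pos: [549.6, -120.0, 149.6]
tcp_rot: [3.139, -0.001, 0.113]
contact_force: [-1.3, -6.4, -4.3]
opening: 0.128
grasp_force: 97.3
```

```bash
python3 - <<'E'
from h import *
s=sense(); print(s['eef_pos'],s['tcp_rot'],s['contact_force'],s['wrist_torque'],s['qpos'])
E
```

```text
[ 549.63141757 -120.01130611  149.61012633] [ 3.13925981e+00 -5.75733052e-04  1.12656740e-01] [-1.26592426 -6.36200877 -4.29094763] [-1.46256687 -0.02497464  0.12171205] [-0.21647063  0.37161704  1.85561807 -0.00255446  0.91306028  1.24322992]
```

Call:
send_rows(moves=[[[0,0.0005,0,0,0,-0.1,-1],[0,0.0005,0,0,0,-0.1,-1],[0,0,0,0,0,-0.1,-1],[0,0,0,0,0,-0.07,-1],[0,0,0,0,0,-0.05,-1],[0,0,0,0,0,0,-1]]])

```text
clock: 10.1
eef_pos: [549.4, -119.7, 149.7]
tcp_rot: [3.139, -0.002, -0.305]
contact_force: [-0.9, -10.1, -2.8]
opening: 0.129
grasp_force: 97.6
```

```bash
python3 - <<'E'
from h import *
s=sense(); print(s['eef_pos'],s['tcp_rot'],s['contact_force'],s['wrist_torque'],s['qpos'])
E
```

```text
[ 549.4494526  -119.66487655  149.65424914] [ 3.13861298e+00 -1.50632972e-03 -3.04750481e-01] [ -0.86579773 -10.11239282  -2.81352675] [-2.06127381  0.08428626  0.09033333] [-0.21531247  0.37124439  1.8560851  -0.00392022  0.91303271  1.66263129]
```

Call:
send_rows(moves=[[[0,-0.001,0,0,0,-0.05,-1],[0,0,0,0,0,-0.04,-1],[0,0,0,0,0,-0.03,-1],[0,0,0,0,0,0,-1]]])

```text
clock: 10.5
eef_pos: [549.1, -120.4, 149.6]
tcp_rot: [3.139, -0.001, -0.424]
contact_force: [-2.6, -9.2, -1.5]
opening: 0.124
grasp_force: 97.7
```

```bash
python3 - <<'E'
from h import *
s=sense(); print(s['eef_pos'],s['tcp_rot'],s['contact_force'],s['wrist_torque'],s['qpos'])
E
```

```text
[ 549.12865517 -120.43134368  149.59789438] [ 3.13885908e+00 -1.03986542e-03 -4.23935022e-01] [-2.61756413 -9.1887489  -1.49426383] [-1.90405639  0.36411554  0.22591555] [-0.2168899   0.37146113  1.85589999 -0.00364852  0.91377904  1.78007058]
```

Call:
send_rows(moves=[[[0,0,0,0,0,-0.04,-1],[0,0,0,0,0,-0.03,-1],[0,0,0,0,0,0,-1]]])

```text
clock: 10.8
eef_pos: [549.0, -120.5, 149.6]
tcp_rot: [3.138, -0.001, -0.492]
contact_force: [-2.3, -8.5, -1.0]
opening: 0.128
grasp_force: 98.2
```

```bash
python3 - <<'E'
from h import *
s=sense(); print(s['eef_pos'],s['tcp_rot'],s['contact_force'],s['wrist_torque'],s['qpos'])
E
```

```text
[ 549.02477468 -120.46563098  149.61301154] [ 3.13842130e+00 -1.14904073e-03 -4.92480324e-01] [-2.33160812 -8.4824379  -0.97024935] [-1.93407619  0.40966699  0.82036153] [-0.21671375  0.37140811  1.85594254 -0.00424821  0.91400426  1.8491582 ]
```

The torque rose to 0.82 N m, so the left screw is at its hard stop. I'll unload, lift, and go to view the right screw.

Call:
send_rows(moves=[[[0,0,0,0,0,0.1,-1],[0,0,0,0,0,0.09,-1],[0,0,0.01,0,0,0,-1],[0,0,0.02,0,0,0,-1],[0,0,0.025,0,0,0,-1],[0,0,0.03,0,0,0,-1],[0,0,0.025,0,0,0,-1],[-0.005,-0.02,0,0,0,0.12,-1],[-0.005,-0.02,0,0,0,0.13,-1],[-0.005,-0.02,0,0,0,0.13,-1]]])

```text
clock: 11.8
eef_pos: [534.3, -179.2, 260.7]
tcp_rot: [3.141, -0.001, 0.079]
contact_force: [0.3, -0.1, -1.1]
opening: 0.127
grasp_force: 97.9
```

Call:
send_rows(moves=[[[-0.005,-0.018,0,0,0,0.135,-1],[-0.005,-0.018,0,0,0,0.135,-1],[-0.005,-0.018,0,0,0,0.135,-1],[-0.005,-0.018,0,0,0,0.135,-1],[-0.005,-0.018,0,0,0,0.135,-1],[-0.005,-0.018,0,0,0,0.135,-1],[-0.005,-0.018,0,0,0,0.135,-1],[0,0,0,0,0,0.135,-1],[0,0,0,0,0,0,-1],[0,0,0,0,0,0,-1]]])

```text
clock: 12.8
eef_pos: [499.4, -304.6, 260.0]
tcp_rot: [3.141, -0.0, 1.15]
contact_force: [-0.6, -0.5, -1.0]
opening: 0.129
grasp_force: 97.9
```

```bash
python3 - <<'E'
from h import *
g,s=wrist('w7'); print(s['eef_pos'],s['tcp_rot'],s['qvel'].round(3),s['contact_force'],s['wrist_torque'])
pp=proj(g,[[548.9,-118.1,80],[513.5,-271.5,80]]);print(pp)
for c in pp[::-1]:
    try:
        C,ax,l,k=head(g,c,28); e=plane(g,l,77);d=e[1]-e[0]
        print(C,ax,k,plane(g,C,80),'slotmid',plane(g,[l.mean(0)],77),'slot yaw',np.arctan2(-d[0],d[1]))
    except Exception as x: print(x)
cv2.imwrite('pics/w7c.png',cv2.resize(g['img'][0:300,80:480,::-1],None,fx=2,fy=2))
E
```

```text
[ 499.38652876 -304.5942469   259.99753797] [ 3.14112752e+00 -2.38162176e-04  1.15033669e+00] [ 0.004 -0.001  0.002  0.001 -0.004 -0.004] [-0.57944555 -0.53410188 -1.02738583] [-0.02695614  0.00337544  0.02228432]
[[241.58155509 -65.41031074]
 [284.62551551 153.9353077 ]]
[283.6697998  152.63468933] (50.62555694580078, 51.07112121582031) 415 [[ 513.21618666 -270.20120951   80.        ]] slotmid [[ 513.39282299 -270.43996658   77.        ]] slot yaw 2.7241389476122113
OpenCV(4.12.0) /io/opencv/modules/imgproc/src/shapedescr.cpp:356: error: (-215:Assertion failed) n >= 0 && (depth == CV_32F || depth == CV_32S) in function 'fitEllipseNoDirect'
```

View pics/w7c.png

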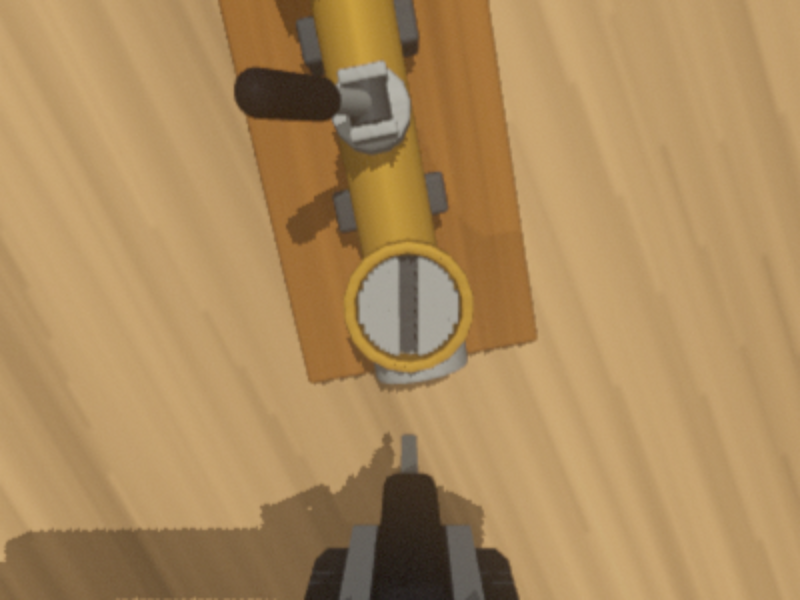

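The right screw is at (513.4, -270.4) with slot yaw -0.4175. The blade at crop (409,455) lines up with the slot at (408,305).

Call:
send_rows(moves=[[[0.005,0.012,0,0,0,0.003,-1],[0.005,0.012,0,0,0,0,-1],[0.005,0.011,-0.01,0,0,0,-1],[0,0,-0.025,0,0,0,-1],[0,0,-0.03,0,0,0,-1],[0,0,-0.025,0,0,0,-1],[0,0,0,0,0,0,-1],[0,0,0,0,0,0,-1]]])

```text
clock: 13.65
eef_pos: [514.4, -269.0, 169.2]
tcp_rot: [-3.14, -0.0, 1.159]
contact_force: [0.1, 0.6, -0.4]
opening: 0.126
grasp_force: 97.9
```

```bash
python3 - <<'E'
from h import *
g,s=wrist('w8'); print(s['eef_pos'],s['tcp_rot'],s['contact_force'],g['mtx'])
print(proj(g,[[513.4,-270.4,80]]))
w6=load('w6'); cs=slice(265,305)
for n,f in (('w6',w6),('w8',g)):
    for r in (205,212,220,225,230,235): print(n,r,f['img'][r,268:304].mean(1).astype(int).tolist())
E
```

```text
[ 514.4360862  -268.98655801  169.20912003] [-3.14042463e+00 -1.31862478e-04  1.15923923e+00] [ 0.05049235  0.63136334 -0.439968  ] [[366.35004453   0.         285.37616943]
 [  0.         366.35004453 215.19850714]
 [  0.           0.           1.        ]]
[[285.13779823 233.10996637]]
w6 205 [105, 120, 153, 157, 156, 156, 156, 156, 155, 157, 156, 151, 89, 85, 87, 86, 90, 87, 86, 89, 88, 86, 86, 85, 89, 140, 157, 157, 156, 158, 157, 158, 157, 155, 149, 120]
w6 212 [157, 156, 156, 157, 157, 156, 156, 156, 156, 157, 156, 150, 90, 84, 85, 87, 82, 85, 81, 85, 87, 84, 86, 81, 91, 140, 157, 158, 155, 156, 156, 157, 156, 157, 157, 157]
w6 220 [157, 155, 157, 156, 155, 156, 157, 156, 156, 159, 154, 122, 73, 98, 98, 97, 98, 100, 97, 99, 85, 82, 81, 80, 98, 157, 159, 157, 155, 157, 156, 156, 156, 156, 154, 156]
w6 225 [158, 157, 156, 155, 155, 157, 155, 157, 159, 153, 125, 98, 77, 96, 99, 97, 97, 99, 98, 101, 94, 86, 80, 67, 96, 156, 157, 157, 155, 156, 156, 158, 157, 156, 155, 158]
w6 230 [156, 156, 157, 155, 155, 144, 141, 108, 105, 97, 100, 97, 78, 97, 98, 97, 96, 97, 95, 99, 98, 80, 67, 
[... 611 characters left out ...]
 169, 170, 168, 167, 168, 169, 168, 149, 92, 75, 103, 110, 107, 109, 107, 109, 106, 93, 91, 75, 92, 151, 169, 167, 169, 168, 168, 166, 168, 167, 167, 168, 167]
w8 225 [168, 167, 168, 166, 165, 168, 169, 164, 139, 114, 104, 78, 82, 107, 105, 107, 105, 106, 106, 107, 100, 86, 75, 97, 157, 169, 169, 167, 168, 167, 169, 168, 169, 168, 167, 168]
w8 230 [168, 162, 154, 146, 124, 116, 126, 164, 168, 157, 124, 80, 81, 104, 107, 108, 107, 106, 108, 108, 108, 91, 87, 96, 156, 169, 169, 167, 169, 168, 169, 167, 168, 168, 167, 168]
w8 235 [142, 131, 111, 109, 111, 110, 112, 112, 110, 109, 102, 77, 72, 84, 84, 84, 83, 83, 89, 97, 96, 79, 63, 97, 156, 168, 170, 169, 170, 168, 166, 168, 168, 167, 167, 168]
```

Call:
send_rows(moves=[[[0.0004,-0.0002,-0.003,0,0,0,-1],[0,0,-0.004,0,0,0,-1],[0,0,-0.004,0,0,0,-1],[0,0,-0.004,0,0,0,-1],[0,0,-0.004,0,0,0,-1],[0,0,0,0,0,0,-1],[0,0,0,0,0,0,-1]]])

```text
clock: 14.4
eef_pos: [514.6, -270.0, 150.2]
tcp_rot: [-3.141, -0.0, 1.159]
contact_force: [0.3, 0.2, -1.4]
opening: 0.129
grasp_force: 97.9
```

Call:
send_rows(moves=[[[0,0,0,0,0,-0.1,-1],[0,0,0,0,0,-0.1,-1],[0,0,0,0,0,-0.1,-1],[0,0,0,0,0,-0.1,-1],[0,0,0,0,0,-0.1,-1],[0,0,0,0,0,-0.1,-1],[0,0,0,0,0,-0.1,-1],[0,0,0,0,0,-0.1,-1],[0,0,0,0,0,-0.1,-1],[0,0,0,0,0,-0.1,-1]]])

```text
clock: 15.4
eef_pos: [515.2, -271.4, 150.7]
tcp_rot: [3.139, -0.001, 0.156]
contact_force: [0.3, -5.8, -4.0]
opening: 0.123
grasp_force: 97.6
```

```bash
cat > st.py <<'E'
from h import *
s=sense(); print(s['eef_pos'].round(1),s['tcp_rot'].round(3),s['contact_force'].round(1),s['wrist_torque'].round(2),s['qpos'].round(2),s['qvel'].round(2))
E
python3 st.py
```

```text
[ 515.2 -271.4  150.7] [ 3.139e+00 -1.000e-03  1.560e-01] [ 0.3 -5.8 -4. ] [-1.62 -0.11  0.14] [-0.49  0.4   1.81 -0.    0.93  0.93] [-0.   -0.   -0.   -0.   -0.    0.99]
```

Call:
send_rows(moves=[[[0,0,0,0,0,-0.1,-1],[0,0,0,0,0,-0.1,-1],[0,0,0,0,0,-0.1,-1],[0,0,0,0,0,-0.1,-1],[0,0,0,0,0,-0.06,-1],[0,0,0,0,0,0,-1]]])

```text
clock: 16.0
eef_pos: [514.9, -272.1, 150.8]
tcp_rot: [3.138, -0.002, -0.302]
contact_force: [-2.0, -8.4, -3.0]
opening: 0.119
grasp_force: 97.7
```

```bash
python3 st.py
```

```text
[ 514.9 -272.1  150.8] [ 3.138e+00 -2.000e-03 -3.020e-01] [-2.  -8.4 -3. ] [-2.1   0.24  0.08] [-0.49  0.4   1.81 -0.    0.93  1.39] [-0.    0.   -0.    0.   -0.   -0.06]
```

Call:
send_rows(moves=[[[0,0,0,0,0,-0.06,-1],[0,0,0,0,0,-0.06,-1],[0,0,0,0,0,-0.04,-1],[0,0,0,0,0,-0.03,-1],[0,0,0,0,0,0,-1]]])

```text
clock: 16.5
eef_pos: [514.6, -272.4, 150.8]
tcp_rot: [3.138, -0.002, -0.49]
contact_force: [-2.3, -10.9, -3.6]
opening: 0.127
grasp_force: 98.2
```

```bash
python3 st.py
```

```text
[ 514.6 -272.4  150.8] [ 3.138e+00 -2.000e-03 -4.900e-01] [ -2.3 -10.9  -3.6] [-2.43  0.53  0.8 ] [-0.49  0.4   1.81 -0.01  0.93  1.58] [-0.    0.   -0.    0.   -0.   -0.03]
```

The right screw is at its hard stop too. I'll unload, lift, and check both slots from the earlier viewpoint.

Call:
send_rows(moves=[[[0,0,0,0,0,0.1,-1],[0,0,0,0,0,0.09,-1],[0,0,0.01,0,0,0,-1],[0,0,0.025,0,0,0,-1],[0,0,0.035,0,0,0,-1],[0,0,0.035,0,0,0,-1],[0.003,0.009,0.04,0,0,0.12,-1],[0.003,0.009,0.04,0,0,0.12,-1],[0.003,0.009,0,0,0,0.12,-1],[0.003,0.009,0,0,0,0.12,-1]]])

```text
clock: 17.5
eef_pos: [527.3, -233.8, 337.7]
tcp_rot: [3.14, -0.003, 0.183]
contact_force: [0.2, -0.1, -2.0]
opening: 0.127
grasp_force: 98.4
```

Call:
send_rows(moves=[[[0.0035,0.01,0,0,0,0.13,-1],[0.0035,0.01,0,0,0,0.13,-1],[0.0035,0.01,0,0,0,0.13,-1],[0.0035,0.01,0,0,0,0.13,-1],[0.0035,0.01,0,0,0,0.13,-1],[0.0035,0.01,0,0,0,0.13,-1],[0.0035,0.01,0,0,0,0.1,-1],[0,0,0,0,0,0,-1],[0,0,0,0,0,0,-1]]])

```text
clock: 18.4
eef_pos: [551.1, -164.0, 335.7]
tcp_rot: [3.141, 0.0, 1.056]
contact_force: [0.5, -0.1, -1.3]
opening: 0.122
grasp_force: 98.4
```

```bash
cat > chk.py <<'E'
from h import *
import sys
g,s=wrist(sys.argv[1]); print(s['eef_pos'],s['tcp_rot'],s['qvel'].round(3),s['contact_force'])
for c in proj(g,[[548.9,-118.1,80],[513.4,-270.4,80]]):
    C,ax,l,k=head(g,c,22); e=plane(g,l,77);d=e[1]-e[0]
    print(c,C,ax,k,plane(g,C,80),'slot yaw',np.arctan2(-d[0],d[1]),'joint',(-0.2315-np.arctan2(-d[0],d[1]))%np.pi)
E
python3 chk.py w9
```

```text
[ 551.09441192 -163.99905996  335.65728085] [3.14144812e+00 9.20178169e-05 1.05589165e+00] [-0.011  0.001 -0.001 -0.002 -0.002 -0.001] [ 0.50346374 -0.1276865  -1.33778906]
[261.56758043 141.9536502 ] [261.65286255 141.97801208] (39.87571716308594, 41.85216522216797) 260 [[ 548.96345619 -118.16420277   80.        ]] slot yaw -1.8340781529032666 joint 1.6025781529032666
[302.78239228 275.60091113] [305.92178345 277.84902954] (30.685104370117188, 36.33777618408203) 301 [[ 515.16407946 -274.63596168   80.        ]] slot yaw 2.73141222840638 joint 0.17868042518341287
```

The left joint reads 1.60. The right head is partly hidden here, so I'll check it from the top camera once the arm is away.

Call:
send_rows(moves=[[[-0.0077,0.0362,-0.01,0,0,0.0937,-1],[-0.0077,0.0362,-0.01,0,0,0.0937,-1],[-0.0077,0.0362,-0.01,0,0,0.0937,-1],[-0.0077,0.0362,-0.01,0,0,0.0937,-1],[-0.0077,0.0362,-0.01,0,0,0.0937,-1],[-0.0077,0.0362,-0.01,0,0,0.0937,-1],[-0.0077,0.0362,-0.02,0,0,0.0937,-1],[-0.0077,0.0362,-0.03,0,0,0.0937,-1],[-0.0077,0.0362,-0.03,0,0,0.0937,-1],[0,0,-0.03,0,0,0,-1]]])

```text
clock: 19.45
eef_pos: [481.4, 164.7, 164.8]
tcp_rot: [3.14, -0.001, 1.905]
contact_force: [0.6, 0.2, -0.2]
opening: 0.127
grasp_force: 98.4
```

Call:
send_rows(moves=[[[0,0,0,0,0,0,-1],[0,0,0,0,0,0,-1]]])

```text
clock: 19.65
eef_pos: [482.0, 161.3, 165.8]
tcp_rot: [-3.141, 0.0, 1.9]
contact_force: [0.9, -0.0, -0.5]
opening: 0.128
grasp_force: 98.3
```

```bash
python3 - <<'E'
from h import *
g,s=wrist('w10'); print(s['eef_pos'],s['tcp_rot'],s['contact_force'],s['qvel'].round(3))
t=grab_frame('top');save('top2',t)
for P in ([548.9,-118.1,80],[513.4,-270.4,80]):
    c=proj(t,P)[0];C,ax,l,k=head(t,c,11);e=plane(t,l,77);d=e[1]-e[0];print(c,C,ax,k,'joint',(-0.2315-np.arctan2(-d[0],d[1]))%np.pi)
# block slot / blade
B=proj(g,[[482.3,159.7,48]])[0];print('slot px',B,'blade tip px',proj(g,[np.r_[s['eef_pos'][:2],s['eef_pos'][2]-77.7]]))
i=g['img']
for r in range(150,250,10): print(r,i[r,262:308].mean(1).astype(int).tolist())
E
```

```text
[482.03625458 161.25457675 165.76995407] [-3.14068581e+00  1.93778305e-04  1.90012661e+00] [ 0.88304024 -0.03733899 -0.45746581] [-0.011 -0.027 -0.024 -0.002  0.001 -0.005]
[318.2509416  202.13986252] [317.75585938 201.83126831] (16.394994735717773, 21.690982818603516) 65 joint 1.5875347893629341
[384.51926798 218.42855735] [385.42443848 218.28385925] (17.15108871459961, 17.831321716308594) 52 joint 1.580956301572816
slot px [284.17768067 218.89968603] blade tip px [[284.35047119 236.36518924]]
150 [87, 86, 86, 83, 84, 84, 84, 82, 82, 81, 81, 85, 84, 80, 81, 80, 81, 83, 84, 82, 83, 84, 80, 82, 82, 83, 80, 79, 79, 76, 78, 81, 78, 81, 87, 80, 81, 84, 84, 88, 88, 88, 87, 85, 85, 86]
160 [83, 82, 81, 80, 80, 81, 82, 80, 78, 79, 78, 79, 81, 81, 77, 79, 77, 81, 76, 77, 81, 79, 78, 79, 80, 76, 76, 73, 78, 76, 76, 76, 80, 78, 77, 78, 82, 83, 89, 85, 86, 84, 84, 83, 81, 85]
170 [83, 79, 80, 79, 79, 81, 75, 78, 76, 75, 79, 77, 75, 80, 77, 74, 76, 77, 74, 79, 79, 77, 79, 74, 75, 73, 72, 76, 73, 73, 72, 74, 72, 74, 77, 82, 80, 84, 85, 86, 79, 83, 81, 80, 80, 78]
180 [78, 76, 80, 78, 78, 77, 75, 
[... 600 characters left out ...]
2, 61, 50, 47, 49, 47, 46, 48, 48, 53, 50, 45, 48, 56, 61, 69, 73, 76, 75, 79, 76, 80, 78, 80, 77, 77, 77, 78, 78, 78, 76]
220 [47, 50, 49, 51, 47, 53, 48, 50, 50, 43, 52, 70, 68, 72, 71, 66, 63, 52, 67, 107, 110, 110, 109, 108, 109, 106, 74, 56, 54, 60, 69, 75, 73, 75, 75, 75, 77, 77, 80, 75, 76, 75, 75, 75, 77, 79]
230 [52, 52, 50, 48, 52, 55, 49, 50, 47, 44, 54, 61, 69, 75, 69, 64, 60, 56, 68, 95, 95, 98, 94, 102, 109, 112, 110, 60, 56, 56, 67, 73, 72, 78, 73, 75, 78, 79, 82, 77, 79, 79, 75, 74, 75, 74]
240 [48, 51, 54, 49, 53, 51, 55, 49, 50, 47, 44, 29, 29, 32, 32, 31, 34, 30, 34, 32, 33, 33, 30, 31, 38, 31, 35, 35, 35, 32, 39, 35, 30, 34, 45, 70, 75, 78, 80, 79, 76, 76, 77, 76, 79, 76]
```

Both joints read about 1.6. The blade is centred on the slot sideways, and I'll check it lengthwise too.

```bash
python3 - <<'E'
from h import *
g=load('w10'); i=g['img']
print(i[186:240,283:287].mean((1,2)).astype(int).tolist())
s=sense();print(s['eef_pos'])
u=np.array([-np.sin(.3266),np.cos(.3266)])
for r in range(190,202,2): print('slot far row',r,(plane(g,[[284.5,r]],48)[0,:2]-[482.07,161.9])@u)
for r in range(208,222,2): print('blade far row',r,(plane(g,[[284.5,r]],s['eef_pos'][2]-77.7)[0,:2]-s['eef_pos'][:2])@u)
E
```

```text
[72, 71, 73, 71, 71, 69, 69, 67, 62, 59, 52, 51, 49, 49, 50, 48, 50, 49, 48, 48, 49, 47, 48, 48, 49, 47, 45, 48, 48, 46, 56, 83, 109, 109, 109, 110, 109, 109, 109, 110, 108, 108, 105, 102, 100, 97, 96, 94, 95, 90, 69, 35, 32, 32]
[483.15403699 161.30775913 167.0275483 ]
slot far row 190 18.3429006436731
slot far row 192 16.954460936640448
slot far row 194 15.561611235910906
slot far row 196 14.16433049738109
slot far row 198 12.762597542840107
slot far row 200 11.356391058899593
blade far row 208 17.945415485659723
blade far row 210 16.759448697885844
blade far row 212 15.569660394564982
blade far row 214 14.376032074907476
blade far row 216 13.178545118508813
blade far row 218 11.977180784381325
blade far row 220 10.77192020997661
```

Call:
send_rows(moves=[[[0,0,0,0,0,0,-1],[0,0,0,0,0,0,-1]]])

```text
clock: 19.95
eef_pos: [482.7, 161.4, 166.6]
tcp_rot: [3.14, 0.0, 1.901]
contact_force: [-0.2, 0.4, 0.1]
opening: 0.124
grasp_force: 98.3
```

```bash
python3 st.py; python3 st.py
```

```text
[482.7 161.4 166.6] [3.14  0.    1.901] [-0.2  0.4  0.1] [ 0.05 -0.04 -0.02] [ 0.32  0.27  1.96 -0.    0.91 -0.01] [ 0.    0.    0.01 -0.   -0.   -0.  ]
[482.7 161.4 166.6] [3.14  0.    1.901] [-0.2  0.4  0.1] [ 0.05 -0.04 -0.02] [ 0.32  0.27  1.96 -0.    0.91 -0.01] [ 0.    0.    0.01 -0.   -0.   -0.  ]
```

Call:
send_rows(moves=[[[-0.0002,0.0001,-0.015,0,0,0,-1],[0,0,-0.015,0,0,0,-1],[0,0,-0.006,0,0,0,-1],[0,0,-0.004,0,0,0,-1],[0,0,-0.004,0,0,0,-1],[0,0,-0.004,0,0,0,-1],[0,0,-0.004,0,0,0,-1],[0,0,0,0,0,0,-1]]])

```text
clock: 20.75
eef_pos: [481.5, 161.8, 113.1]
tcp_rot: [-3.141, 0.0, 1.902]
contact_force: [-0.3, 0.9, -1.0]
opening: 0.128
grasp_force: 98.3
```

```bash
python3 st.py
```

```text
[481.5 161.8 113.1] [-3.141  0.     1.902] [-0.3  0.9 -1. ] [-0.01  0.   -0.02] [ 0.32  0.35  1.99 -0.    0.79 -0.01] [ 0.   -0.01 -0.    0.    0.01  0.  ]
```

Call:
send_rows(moves=[[[0,0,-0.006,0,0,0,-1],[0,0,-0.006,0,0,0,-1],[0,0,-0.005,0,0,0,-1],[0,0,-0.004,0,0,0,-1],[0,0,-0.003,0,0,0,-1],[0,0,-0.002,0,0,0,-1],[0,0,-0.001,0,0,0,-1],[0,0,0,0,0,0,-1]]])

```text
clock: 21.55
eef_pos: [481.7, 161.9, 86.4]
tcp_rot: [3.142, -0.0, 1.902]
contact_force: [0.3, -0.7, -1.6]
opening: 0.127
grasp_force: 98.3
```

```bash
python3 st.py
```

```text
[481.7 161.9  86.4] [ 3.142 -0.     1.902] [ 0.3 -0.7 -1.6] [-0.03  0.02 -0.09] [ 0.32  0.4   2.01  0.    0.74 -0.01] [ 0.   -0.01 -0.    0.    0.   -0.  ]
```

No contact yet; I'll press to the floor in small steps.

Call:
send_rows(moves=[[[0,0,-0.001,0,0,0,-1],[0,0,-0.001,0,0,0,-1],[0,0,0,0,0,0,-1]]])

```text
clock: 21.85
eef_pos: [482.1, 162.0, 85.7]
tcp_rot: [3.141, -0.0, 1.902]
contact_force: [-3.4, -1.0, 13.9]
opening: 0.122
grasp_force: 100.6
```

Call:
send_rows(moves=[[[0,0,-0.001,0,0,0,-1],[0,0,0,0,0,0,-1]]])

```text
clock: 22.05
eef_pos: [482.2, 162.1, 85.6]
tcp_rot: [3.141, -0.0, 1.902]
contact_force: [-6.9, -2.5, 28.3]
opening: 0.13
grasp_force: 102.5
```

Call:
send_rows(moves=[[[0,0,0,0,0,0,-0.3],[0,0,0,0,0,0,0],[0,0,0,0,0,0,0.2],[0,0,0,0,0,0,0.2]]])

```text
clock: 22.45
eef_pos: [481.7, 161.9, 83.3]
tcp_rot: [-3.141, 0.0, 1.902]
contact_force: [0.4, 0.3, -0.6]
opening: 0.601
grasp_force: 0.0
```

Call:
send_rows(moves=[[[0,0,0.015,0,0,0,0.2],[0,0,0.025,0,0,0,0.2],[0,0,0.03,0,0,0,0.2],[0,0,0.035,0,0,0,0.2],[0,0,0.03,0,0,0,0.2],[0,0,0,0,0,0,0],[0,0,0,0,0,0,0]]])

```text
clock: 23.15
eef_pos: [481.8, 161.9, 218.7]
tcp_rot: [3.14, 0.0, 1.902]
contact_force: [-0.4, 0.2, -0.3]
opening: 0.501
grasp_force: 0.0
```

```bash
python3 - <<'E'
from h import *
g,s=wrist('w11'); print(s['eef_pos'],s['tcp_rot'],s['contact_force'],s['opening'])
w4=load('w4')
for n,f in (('w4',w4),('w11',g)):
    m=((f['img'].sum(2)<165)&(f['img'][...,0].astype(int)-f['img'][...,2]<18)).astype(np.uint8); m[:150]=0;m[290:]=0;m[:,:230]=0;m[:,340:]=0
    m=cv2.morphologyEx(m,cv2.MORPH_OPEN,np.ones((3,3),np.uint8)); p=np.argwhere(m)[:,::-1].astype(np.float32)
    c,wh,a=cv2.minAreaRect(p); bb=cv2.boundingRect(p); e=np.array([[c[0],bb[1]+bb[3]],[bb[0],c[1]],[bb[0]+bb[2],c[1]]])
    print(n,c,wh,a,bb,plane(f,e,108).round(1).tolist())
E
```

```text
[481.84950038 161.93606064 218.66339963] [3.14043173e+00 1.93942342e-06 1.90207865e+00] [-0.37219548  0.18200469 -0.25019472] 0.5013782827448636
w4 (283.5, 204.5) (21.0, 11.0) 90.0 (278, 194, 12, 22) [[480.7, 162.9, 108.0], [474.7, 169.4, 108.0], [482.4, 171.9, 108.0]]
w11 (277.5, 209.5) (21.0, 11.0) 90.0 (272, 199, 12, 22) [[477.9, 159.7, 108.0], [471.8, 166.1, 108.0], [479.4, 168.7, 108.0]]
```

The handle's top has moved about 4 mm sideways, so it may be leaning in its clearance. I'll compare against the first scene view for height.

```bash
python3 - <<'E'
from h import *
a=load('scene');b=grab_frame('scene');save('scene2',b)
print(proj(a,[[482,160,108],[482,160,52],[476,179,108],[488,141,108]]))
for n,f in (('a',a),('b',b)):
    i=f['img'].astype(int); m=((i.sum(2)<130)).astype(np.uint8)
    mm,st,ce=comp(m,(384,205)); print(n,st,ce, cv2.minAreaRect(np.argwhere(mm)[:,::-1].astype(np.float32)))
    for r in range(184,222,3): print(r,i[r,366:404].sum(1).tolist())
E
```

```text
[[387.393182   192.28837621]
 [382.10585251 215.01979237]
 [398.16243839 191.32819439]
 [376.56918832 193.25343837]]
a [350 177  49  43 941] [376.16046759 199.67375133] ((372.39501953125, 201.0055389404297), (53.48496627807617, 35.43503952026367), 15.422160148620605)
184 [140, 134, 140, 142, 145, 135, 137, 126, 135, 136, 121, 139, 124, 137, 132, 137, 136, 125, 139, 172, 226, 292, 323, 333, 334, 333, 340, 344, 343, 351, 337, 350, 343, 358, 345, 349, 349, 351]
187 [114, 119, 112, 108, 101, 118, 102, 121, 99, 106, 113, 114, 114, 112, 104, 110, 108, 94, 123, 153, 220, 284, 312, 320, 316, 320, 324, 327, 321, 322, 318, 317, 319, 310, 322, 320, 323, 322]
190 [109, 100, 117, 108, 108, 108, 109, 106, 107, 113, 116, 112, 103, 125, 114, 103, 105, 94, 120, 151, 196, 221, 228, 218, 222, 208, 222, 217, 223, 268, 305, 325, 318, 323, 321, 336, 326, 330]
193 [106, 104, 124, 124, 122, 100, 119, 107, 112, 105, 84, 103, 103, 95, 101, 116, 113, 109, 94, 114, 92, 111, 101, 120, 92, 93, 105, 102, 107, 153, 222, 290, 316, 323, 320, 321, 323, 324]
196 [165, 168, 159, 170, 156, 167, 159, 159, 111, 111, 90, 90
[... 3410 characters left out ...]
, 79, 91, 88, 85, 101, 88, 79, 91, 85, 91, 82, 101, 75, 106, 105, 116, 125, 135, 146, 128, 139, 140, 133, 140, 141, 150, 150, 180]
214 [103, 104, 87, 92, 78, 91, 76, 86, 67, 100, 92, 75, 107, 78, 105, 89, 93, 111, 111, 111, 109, 111, 109, 89, 91, 122, 132, 134, 143, 128, 137, 138, 148, 143, 130, 142, 133, 136]
217 [101, 102, 88, 103, 100, 109, 119, 170, 180, 205, 195, 212, 206, 209, 205, 216, 208, 214, 214, 206, 200, 184, 146, 131, 122, 133, 130, 127, 142, 128, 130, 134, 127, 135, 143, 144, 151, 145]
220 [127, 133, 135, 129, 156, 138, 142, 153, 149, 161, 156, 144, 146, 157, 147, 151, 143, 151, 146, 140, 146, 142, 139, 145, 151, 140, 140, 143, 134, 144, 134, 151, 145, 134, 146, 151, 141, 144]
```

The key is down: the handle's lower edge is at the same rows as before. It leans about 4 mm toward -x within the slot's play. I'll re-grip gently to stand it upright, null the side force, and release again.

Call:
send_rows(moves=[[[0,0,-0.03,0,0,0,0.1],[0,0,-0.03,0,0,0,0.1],[0,0,-0.03,0,0,0,0.1],[0,0,-0.025,0,0,0,0.1],[0,0,-0.016,0,0,0,0.1],[0,0,0,0,0,0,-0.4],[0,0,0,0,0,0,-1],[0,0,0,0,0,0,-1],[0,0,0,0,0,0,-1]]], grip_force=40)

```text
clock: 24.15
eef_pos: [481.6, 161.9, 88.0]
tcp_rot: [3.141, -0.0, 1.902]
contact_force: [-0.9, 0.1, -1.7]
opening: 0.135
grasp_force: 41.7
```

```bash
python3 st.py
```

```text
[481.6 161.9  88. ] [ 3.141 -0.     1.902] [-0.9  0.1 -1.7] [-0.03  0.23 -0.03] [ 0.32  0.39  2.01  0.    0.74 -0.01] [ 0. -0.  0. -0. -0. -0.]
```

Call:
send_rows(moves=[[[0,0,-0.001,0,0,0,-1],[0,0,-0.0005,0,0,0,-1],[0,0,0,0,0,0,-1]]])

```text
clock: 24.45
eef_pos: [481.7, 161.9, 87.3]
tcp_rot: [3.141, -0.0, 1.902]
contact_force: [-5.8, -1.1, 14.7]
opening: 0.135
grasp_force: 43.9
```

```bash
python3 st.py
```

```text
[481.7 161.9  87.3] [ 3.141 -0.     1.902] [-5.8 -1.1 14.7] [-0.36  1.09 -0.07] [ 0.32  0.4   2.01  0.    0.74 -0.01] [ 0. -0.  0.  0. -0.  0.]
```

Call:
send_rows(moves=[[[-0.0005,0,0.0006,0,0,0,-1],[0,0,0,0,0,0,-1]]])

```text
clock: 24.65
eef_pos: [481.6, 162.0, 87.4]
tcp_rot: [3.14, 0.0, 1.902]
contact_force: [-3.7, -1.2, 8.6]
opening: 0.136
grasp_force: 43.1
```

```bash
python3 st.py
```

```text
[481.6 162.   87.4] [3.14  0.    1.902] [-3.7 -1.2  8.6] [-0.27  0.52  0.01] [ 0.32  0.4   2.01  0.    0.74 -0.01] [-0.  0. -0. -0.  0.  0.]
```

Call:
send_rows(moves=[[[-0.0006,0,0.0005,0,0,0,-1],[0,0,0,0,0,0,-1],[0,0,0,0,0,0,-1]]], grip_force=20)

```text
clock: 24.95
eef_pos: [481.0, 162.1, 87.4]
tcp_rot: [3.141, -0.0, 1.902]
contact_force: [-1.2, 0.3, 4.8]
opening: 0.136
grasp_force: 42.6
```

```bash
python3 st.py
```

```text
[481.  162.1  87.4] [ 3.141 -0.     1.902] [-1.2  0.3  4.8] [-0.04  0.17 -0.01] [ 0.32  0.39  2.01  0.    0.74 -0.01] [-0. -0. -0. -0.  0. -0.]
```

Side force is nearly nil and the key is seated. I'll open slowly, lift and check.

Call:
send_rows(moves=[[[0,0,0,0,0,0,-0.72],[0,0,0,0,0,0,-0.7],[0,0,0,0,0,0,-0.67],[0,0,0,0,0,0,-0.6],[0,0,0,0,0,0,-0.5],[0,0,0,0,0,0,-0.3],[0,0,0,0,0,0,0],[0,0,0,0,0,0,0],[0,0,0.02,0,0,0,0],[0,0,0.03,0,0,0,0]]])

```text
clock: 25.95
eef_pos: [479.3, 161.4, 136.2]
tcp_rot: [-3.138, -0.0, 1.902]
contact_force: [0.7, -0.0, 0.1]
opening: 0.497
grasp_force: 0.0
```

Call:
send_rows(moves=[[[0.0005,0,0.03,0,0,0,0],[0.0005,0,0.03,0,0,0,0],[0,0,0.021,0,0,0,0],[0,0,0,0,0,0,0],[0,0,0,0,0,0,0]]])

```text
clock: 26.45
eef_pos: [481.5, 161.9, 218.0]
tcp_rot: [3.141, 0.0, 1.902]
contact_force: [0.4, 0.4, -0.5]
opening: 0.5
grasp_force: 0.0
```

```bash
python3 - <<'E'
from h import *
g,s=wrist('w12'); print(s['eef_pos'],s['tcp_rot'],s['contact_force'],s['opening'])
for n,f in (('w4',load('w4')),('w11',load('w11')),('w12',g)):
    m=((f['img'].sum(2)<165)&(f['img'][...,0].astype(int)-f['img'][...,2]<18)).astype(np.uint8); m[:150]=0;m[290:]=0;m[:,:230]=0;m[:,340:]=0
    m=cv2.morphologyEx(m,cv2.MORPH_OPEN,np.ones((3,3),np.uint8)); p=np.argwhere(m)[:,::-1].astype(np.float32)
    c,wh,a=cv2.minAreaRect(p); bb=cv2.boundingRect(p); e=np.array([[c[0],bb[1]+bb[3]],[bb[0],c[1]],[bb[0]+bb[2],c[1]]])
    print(n,c,wh,a,bb,plane(f,e,108).round(1).tolist())
b=grab_frame('scene');save('scene3',b)
for n in('scene','scene2','scene3'):
    i=load(n)['img'].astype(int).sum(2); print(n,'cols378-386 rows186-224',i[186:224,378:386].mean(1).astype(int).tolist())
E
```

```text
[481.51688029 161.87161537 217.96188879] [3.14102873e+00 1.83499308e-05 1.90210680e+00] [ 0.43611951  0.37466377 -0.50215374] 0.499892946191779
w4 (283.5, 204.5) (21.0, 11.0) 90.0 (278, 194, 12, 22) [[480.7, 162.9, 108.0], [474.7, 169.4, 108.0], [482.4, 171.9, 108.0]]
w11 (277.5, 209.5) (21.0, 11.0) 90.0 (272, 199, 12, 22) [[477.9, 159.7, 108.0], [471.8, 166.1, 108.0], [479.4, 168.7, 108.0]]
w12 (283.87908935546875, 210.4189453125) (11.086152076721191, 27.415754318237305) 2.8624050617218018 (278, 197, 13, 28) [[482.4, 158.5, 108.0], [475.4, 166.9, 108.0], [483.6, 169.7, 108.0]]
scene cols378-386 rows186-224 [123, 114, 112, 117, 114, 108, 103, 105, 97, 97, 88, 88, 88, 88, 87, 89, 91, 89, 85, 83, 87, 82, 91, 78, 86, 84, 87, 86, 88, 106, 145, 176, 171, 153, 137, 138, 135, 133]
scene2 cols378-386 rows186-224 [127, 113, 113, 108, 94, 84, 91, 91, 85, 86, 84, 80, 83, 84, 85, 87, 90, 84, 92, 86, 90, 83, 81, 80, 88, 88, 86, 86, 100, 143, 189, 209, 189, 165, 147, 141, 139, 135]
scene3 cols378-386 rows186-224 [119, 115, 119, 121, 118, 108, 92, 91, 87, 88, 86, 82, 86, 79, 83, 80, 80, 85, 84, 80, 89, 77, 83, 79, 85, 83, 82, 80, 80, 97, 135, 178, 177, 156, 143, 145, 139, 139]
```

The key now stands upright at full depth, with the same rows as at the start. Next I'll bring shut fingers to the -x side of the drain lever.

Call:
send_rows(moves=[[[-0.0026,-0.0377,0,0,0,-0.0626,-1],[-0.0026,-0.0377,0,0,0,-0.0626,-1],[-0.0026,-0.0377,0,0,0,-0.0626,-1],[-0.0026,-0.0377,0,0,0,-0.0626,-1],[-0.0026,-0.0377,0,0,0,-0.0626,-1],[-0.0026,-0.0377,0,0,0,-0.0626,-1],[-0.0026,-0.0377,0,0,0,-0.0626,-1],[-0.0026,-0.0377,0,0,0,-0.0626,-1],[-0.0026,-0.0377,0,0,0,-0.0626,-1],[0,0,0,0,0,0,-1]]])

```text
clock: 27.55
eef_pos: [457.4, -180.7, 216.8]
tcp_rot: [-3.14, 0.001, 1.334]
contact_force: [-0.8, -0.1, 0.0]
opening: 0.003
grasp_force: 0.0
```

Call:
send_rows(moves=[[[0,0,0,0,0,0,-1],[0,0,-0.02,0,0,0,-1],[0,0,-0.03,0,0,0,-1],[0,0,-0.03,0,0,0,-1],[0,0,0,0,0,0,-1],[0,0,0,0,0,0,-1]]])

```text
clock: 28.15
eef_pos: [457.9, -176.4, 137.8]
tcp_rot: [-3.14, -0.0, 1.34]
contact_force: [-0.4, 0.0, 0.2]
opening: 0.002
grasp_force: 0.0
```

```bash
python3 st.py; python3 - <<'E'
from h import *
s=sense();d=s['eef_pos'][:2]-[531.2,-194.3];print('valve xy',d@[.973,-.229],d@[.229,.973],s['opening'])
# lever tip from w2 (black sleeve end): check
f=load('w7');i=f['img'].astype(int);m=i.sum(2)<150;m[90:]=0
M,st,ce=comp(m,(80+285//2,47));print(st,ce,plane(f,[[st[0]+6,ce[1]]],149))
E
```

```text
[ 457.9 -176.4  137.8] [-3.14 -0.    1.34] [-0.4  0.   0.2] [ 0.04 -0.03 -0.01] [-0.37  0.29  2.01  0.    0.84 -0.14] [-0.01 -0.03 -0.02 -0.    0.    0.  ]
valve xy -75.44955803869408 0.6492764042127852 0.0021106056880021234
[ 198   31   52   29 1108] [223.6868231   47.01624549] [[ 499.20242822 -186.92386192  149.        ]]
```

The measured lever tip (499, -187) matches its expected place. Pushing toward +x.

Call:
send_rows(moves=[[[0.0088,-0.0021,0,0,0,0,-1],[0.0088,-0.0021,0,0,0,0,-1],[0.0078,-0.0018,0,0,0,0,-1],[0.0078,-0.0018,0,0,0,0,-1],[0.0078,-0.0018,0,0,0,0,-1],[0.0068,-0.0016,0,0,0,0,-1],[0.0068,-0.0016,0,0,0,0,-1],[0.0058,-0.0014,0,0,0,0,-1]]])

```text
clock: 28.95
eef_pos: [519.6, -192.0, 138.8]
tcp_rot: [3.141, 0.0, 1.339]
contact_force: [-2.7, 0.9, 2.7]
opening: 0.003
grasp_force: 1.7
```

Call:
send_rows(moves=[[[0.0039,-0.0009,0,0,0,0,-1],[0.0039,-0.0009,0,0,0,0,-1],[0,0,0,0,0,0,-1]]])

```text
clock: 29.25
eef_pos: [526.7, -193.5, 137.7]
tcp_rot: [-3.141, -0.0, 1.339]
contact_force: [-1.4, -0.0, -0.1]
opening: -0.001
grasp_force: 0.1
```

Call:
send_rows(moves=[[[0.0029,-0.0007,0,0,0,0,-1],[0.0029,-0.0007,0,0,0,0,-1],[0,0,0,0,0,0,-1]]])

```text
clock: 29.55
eef_pos: [532.1, -194.7, 137.7]
tcp_rot: [-3.141, -0.0, 1.339]
contact_force: [-2.0, -0.1, -1.1]
opening: 0.002
grasp_force: 0.9
```

Call:
send_rows(moves=[[[0.0019,-0.0005,0,0,0,0,-1],[0,0,0,0,0,0,-1]]])

```text
clock: 29.75
eef_pos: [533.3, -195.0, 137.7]
tcp_rot: [-3.139, -0.0, 1.339]
contact_force: [-5.4, 1.2, 0.1]
opening: -0.001
grasp_force: 2.3
```

Call:
send_rows(moves=[[[0.0019,-0.0005,0,0,0,0,-1],[0,0,0,0,0,0,-1]]])

```text
clock: 29.95
eef_pos: [533.7, -195.1, 137.4]
tcp_rot: [-3.136, -0.0, 1.339]
contact_force: [-10.3, 2.3, 3.5]
opening: 0.003
grasp_force: 5.7
```

Call:
send_rows(moves=[[[0.0019,-0.0005,0,0,0,0,-1],[0,0,0,0,0,0,-1]]])

```text
clock: 30.15
eef_pos: [534.1, -195.2, 137.3]
tcp_rot: [-3.133, -0.001, 1.339]
contact_force: [-15.8, 4.1, 8.5]
opening: -0.0
grasp_force: 9.3
```

Call:
send_rows(moves=[[[-0.01,0.0024,0,0,0,0,-1],[-0.03,0.007,0,0,0,0,-1],[-0.03,0.007,0.02,0,0,0,-1],[-0.02,0.005,0.04,0,0,0,-1],[-0.02,0.005,0.04,0,0,0,-1],[-0.02,0.01,0.04,0,0,0,-1],[0,0,0,0,0,0,-1],[0,0,0,0,0,0,-1]]])

```text
clock: 30.95
eef_pos: [408.9, -160.2, 279.4]
tcp_rot: [3.137, 0.001, 1.339]
contact_force: [0.0, 0.5, 0.6]
opening: 0.002
grasp_force: 0.0
```

```bash
python3 - <<'E'
from h import *
s=sense();print(s['clock'],s['eef_pos'],s['contact_force'])
t=grab_frame('top');save('top3',t);b=grab_frame('scene');save('scene4',b);a=load('scene');t0=load('top')
for P in ([548.9,-118.1,80],[513.4,-270.4,80]):
    c=proj(t,P)[0];C,ax,l,k=head(t,c,11);e=plane(t,l,77);d=e[1]-e[0];print('joint',(-0.2315-np.arctan2(-d[0],d[1]))%np.pi)
print('expected tip px top',proj(t,[[564,-202,149.4],[498.6,-186.6,149.4]]),'scene',proj(b,[[564,-202,149.4],[498.6,-186.6,149.4]]))
for n,f in (('top',t),('scene',b)):
    P=proj(f,[[564,-202,149.4]])[0].astype(int); i=f['img'].astype(int).sum(2); y,x=P[1],P[0]
    q=np.argwhere(i[y-25:y+26,x-25:x+26]<150)[:,::-1]+[x-25,y-25]; print(n,P,len(q),q.min(0),q.max(0),q.mean(0))
    print(i[y-10:y+14:2,x-12:x+13:2].tolist())
i=b['img'].astype(int).sum(2); print('key rows',i[186:224,378:386].mean(1).astype(int).tolist())
for n,u,v in(('star',218,136),('cross',279,135),('cart',327,130)):
    print(n,np.abs(t['img'][v-18:v+18,u-18:u+18].astype(int)-t0['img'][v-18:v+18,u-18:u+18]).mean())
E
```

```text
30.95 [ 408.86947854 -160.23328711  279.35588197] [0.03148496 0.47679438 0.56082973]
joint 1.609491126823682
joint 1.880726425710705
expected tip px top [[360.65742628 192.12753215]
 [353.64576083 222.40547973]] scene [[173.81616967 180.73786434]
 [194.97531152 159.10363837]]
top [360 192] 255 [335 189] [385 217] [356.10980392 204.58039216]
[[360, 363, 354, 362, 359, 366, 356, 352, 357, 362, 352, 360, 354], [369, 366, 373, 373, 367, 376, 373, 365, 363, 369, 362, 374, 367], [371, 377, 376, 372, 373, 371, 367, 373, 380, 381, 380, 373, 376], [204, 322, 352, 370, 360, 357, 361, 348, 372, 358, 359, 364, 363], [222, 220, 220, 197, 205, 251, 11, 8, 172, 352, 350, 341, 348], [223, 217, 211, 220, 222, 118, 35, 36, 13, 276, 335, 341, 352], [204, 201, 210, 217, 203, 1, 25, 7, 83, 217, 221, 209, 214], [215, 222, 216, 217, 109, 0, 20, 19, 195, 220, 222, 220, 229], [180, 197, 200, 214, 7, 18, 13, 82, 200, 197, 212, 222, 218], [215, 209, 195, 160, 8, 17, 9, 186, 212, 212, 210, 216, 208], [208, 209, 212, 184, 25, 7, 84, 203, 200, 203, 211, 212, 213], [191, 340, 400, 210, 112, 83, 233, 205, 167, 201,
[... 426 characters left out ...]
 328, 347, 325, 180, 99, 94, 113, 229, 332, 357, 363, 315], [221, 267, 312, 330, 208, 98, 101, 103, 101, 213, 312, 279, 237], [303, 301, 281, 318, 305, 184, 98, 82, 90, 102, 184, 200, 216], [374, 362, 304, 294, 311, 301, 185, 92, 79, 91, 92, 172, 268], [381, 380, 332, 277, 291, 350, 320, 199, 112, 95, 55, 115, 264], [374, 365, 295, 217, 259, 346, 350, 317, 196, 101, 92, 110, 235], [341, 312, 245, 203, 238, 340, 351, 346, 318, 239, 209, 169, 200]]
key rows [119, 117, 119, 116, 122, 107, 107, 103, 98, 97, 90, 84, 88, 86, 90, 84, 85, 81, 81, 86, 86, 84, 86, 84, 79, 82, 84, 88, 82, 94, 130, 164, 166, 150, 141, 138, 137, 133]
star 3.014917695473251
cross 2.7934670781893005
cart 2.8670267489711936
```

The lever tip is at its expected end and the spare parts are unchanged. The right slot's reading may be spoilt by shadow, so I'll check it from the wrist.

Call:
send_rows(moves=[[[0,0,0.02,0,0,0,-1],[0.02,-0.009,0.01,0,0,-0.05,-1],[0.02,-0.009,0.01,0,0,-0.05,-1],[0.02,-0.009,0.01,0,0,-0.05,-1],[0.02,-0.009,0.01,0,0,-0.05,-1],[0.02,-0.009,0,0,0,-0.05,-1],[0.02,-0.01,0,0,0,-0.05,-1],[0,0,0,0,0,0,-1],[0,0,0,0,0,0,-1]]])

```text
clock: 31.95
eef_pos: [527.7, -214.8, 335.9]
tcp_rot: [-3.138, 0.0, 1.04]
contact_force: [-0.6, 0.8, 0.5]
opening: 0.002
grasp_force: 0.0
```

```bash
python3 chk.py w13; python3 - <<'E'
from h import *
f=load('w13');c=proj(f,[513.4,-270.4,80])[0].astype(int);print(f['img'].mean(2).astype(int)[c[1]-24:c[1]+25:4,c[0]-24:c[0]+25:3])
E
```

```text
[ 527.66002233 -214.7821314   335.89502701] [-3.13816737e+00  4.37693783e-04  1.03967135e+00] [ 0.002 -0.029  0.017  0.001  0.004 -0.003] [-0.59811224  0.77316132  0.45679197]
[255.19862107  84.68012414] [255.03465271  84.40959167] (42.314369201660156, 43.5837516784668) 298 [[ 548.89336862 -117.80535796   80.        ]] slot yaw -1.8267387480720219 joint 1.5952387480720218
[300.88584028 228.89032206] [300.70846558 228.84812927] (35.82703399658203, 37.6188850402832) 221 [[ 513.25646365 -270.25913946   80.        ]] slot yaw -1.8226340446848355 joint 1.5911340446848354
[[102  99  97 107 111  81  82  81  80  82  79  82  77  87 102 104 100]
 [102 101  80  75  77  83 111 132 135 135 133 105  77  79  96 104 100]
 [104  74  71  89 130 120 120 139 153 136 135 124 123 127  77 103  99]
 [106  68 118 122 137 155 153 152 155 153 153 152 153 109 123  92 107]
 [100 107 124 132 155 154 153 154 153 152 153 150 154 155  92 124  97]
 [ 97 126  99 155 155 154 155 156 152 147 138  99  87  81  76 117 117]
 [ 84 124 123 153 149 134  97  80  81  81  83  91  95  99 116 101 123]
 [ 96 125  69  81  81  86  95  97 101 122 145 152 156 152 150  97 125]
 [ 74  83  63  93 125 153 154 153 155 153 152 153 151 153 103 123 128]
 [ 70  76  85  71  98 138 154 154 151 153 154 152 155 123 106 124 106]
 [ 69  71  83  82  71 107 156 152 106 143 152 152  78 116 124 132 135]
 [ 84  94  86  84  81  84  77  67  74  66  71  79  88 102 131 129 143]
 [ 91  90  89  85  85  85  84  83  86  86  90  98  95  95  99 100 145]]
```

Both screws read 1.59–1.60, which is fully shut. The key is seated, the lever is over, and the robot is clear of everything, so I'm handing in.

```bash
python3 -c "from rig import sign_off; print(sign_off())"
```

```text
the job is handed in; nothing more can be done
None
```

The job is handed in, with no verdict returned: both stop screws are shut at their hard stops (about 1.59–1.60 rad each), the key is back upright and fully down in its block, the drain lever is tipped over to its +x stop, and the spare parts are unmoved.

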